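# Build a stepped focus standard on the measuring stage and trip the scan

## Robot

A 6-joint arm with a two-finger parallel gripper is mounted at the origin on the work surface. World frame = base frame: x ahead of the robot, y to its left, z up, the work surface at z = 0. Lengths are in m, angles in rad, forces in N, time in s.
With the tool pointing down it reaches from about 0.375 to 0.75 m from the base axis. Payload 9 kg.
Tool frame: the origin (TCP) lies at the very end of the fingers, on their centre line; the grasp point (between the pads) lies 19 mm behind it (manip.pinch_z is the distance from the TCP to the grasp point, in m); z points along the fingers, y is the direction in which the jaws open and shut (so a half turn about z gives the same grasp; the last joint's range is limited). The gripper opens to 85 mm and grips with 20 to 120 N. Pads are 22 mm wide; open, the fingers measure 114 mm over their backs; the gripper's body (76 mm by 85 mm) begins 54 mm behind the grasp point. The pads swing forward as they close: fully open they stand 13 mm farther back than shut.
Start: joints at [-1.443, 0.104, 0.097, 1.564, 0, 1.353], TCP at [0.203, -0.565, 0.231] pointing down, gripper open.
Joint ranges: [-2.99, 2.99], [-0.84, 1.86], [-1.1, 1.16], [-1.84, 2.11], [-1.51, 1.56], [-3.14, 3.14]. Speed limits (rad/s): [2.22, 2.22, 2.57, 3.14, 3.14, 3.14].

## Interface

Orientations are given as a unit quaternion [w, x, y, z].
In Python, from bench import get_obs, viewer, manip gives the robot as it stands.
- The arm moves only by the tool play_rows, never from a script. Its argument "steps" is a list of rows, each an object with "translation": the shift along the world's x, y, z in m, a list of three; "spin": the turn about the world's z in rad. A call has 1 to 5 rows; each row is the pose to reach, as a shift and turn from the pose measured when the call began; what a row does not reach only later rows make up. A row lasts 1/12 s, in which the tool goes at most 41.7 mm and 7.16 degrees, less where a joint would pass 70% of its speed; a pose out of reach is approached as far as the arm can. A call with a gripper value outside its range is refused whole. "fingers" is the opening, from 0 (shut) to 1 (fully open), set as the call begins (left out, the last holds). The fingers move at their own pace and stop on an object; the grip force is fixed at half the most. Time passes only in rows, so rows that repeat a pose let the fingers close. It gives the time, the measured TCP pose, the force and the opening at its end, in the units of the state.
- get_obs(): the state, without advancing time (a new reading comes with each control period).
- viewer.snapshot(name): name is "scene" or "top" or "wrist"; returns a dict with "image" (480x640x3 uint8, red, green, blue), "range_z" (480x640 float32, m along the optical axis (not along the pixel's ray), 0 where there is no reading), "intrinsics" (3x3 intrinsics, pixels), "eye" and "orientation" of the camera in the world. Camera axes: x right, y down, z forward; pixel columns grow to the right and rows downward; lengths in m; the calibration is good to about 2 mm. A picture is of the moment at which its call begins.
- manip.job_done(): hands the job in, once; it reports no verdict.
The state is a dict: "t": time; "joints": joint angles; "qd": joint speeds; "joint_torque": joint torques, N m; "ee_pos": TCP position; "eef_rot": TCP orientation; "contact_force": force on the tool from outside, world axes, zero at the start; "ft_torque": the same for the moment, N m; "grip_width": opening from 0.0 (shut) to 1.0 (fully open).
Only numpy, scipy, OpenCV 4.12 (cv2) and the standard library are available. Lean on these libraries where they do the work, as an engineer would, in place of code of your own. Each camera call takes 0.05 s, during which the arm holds its last target. There are 200 camera calls.

## Task

Press down on the flat black stage plate and drag it out towards you to its front stop, then stack all the loose round discs on its ring mark, centred and lying flat, widest at the bottom and each smaller one on the next. With the stack standing, slide the plate fully back in under the measuring head, and only then push the red trip paddle right down and let it spring back. Leave the other things on the bench where they are.

Things in the scene. Friction and masses are not known exactly. Their poses are not given: they have to be found in the camera images.
- stage: Fixed stage; origin on the bench under the lens, x from robot side to far side, z up. Aluminium bed 130 mm wide, 30 mm high, x -200 to +70 mm. White stand: upright 140 mm wide at x 70 to 115 mm, 250 mm high; head arm reaching forward to x -22 mm, y +-30 mm, its underside (and black lens) 178 mm above the bench, its top 262 mm.
- plate (a joint): Sliding flat black stage plate, 210 x 150 x 12 mm, smooth, no handle, its top 46 mm above the bench. 0 = fully in under the head (rear stop), 0.150 m = fully out towards the robot (stage -x, front stop). Stays where left; about 1.5 N of friction, more when fast: press on its bare front part with closed fingertips (6 to 10 N) and drag.
- mark (a point): Centre of the white ring mark (85 mm across) on the top face of the plate; moves with the plate. The plate reaches 150 mm in front of it (stage -x) and 60 mm behind it.
- press_zone (a point): Point on the top face of the plate, on its centre line, 120 mm in front of the ring mark (30 mm behind the front edge): a good place to press and drag. Moves with the plate.
- trip: Fixed base of the trip paddle, 130 x 70 mm; origin under its centre on the bench, x axis from the free end of the paddle to its hinge, z up; the hinge block is 44 mm high.
- paddle (a joint): Red sprung paddle, 95 x 56 mm, hinged at the x = +45 mm end of its base, top 50 mm above the bench at rest. 0 = up, 0.30 rad = fully down (hard stop). At paddle_top it takes about 3 N to start and 8 N to hold fully down; springs back by itself.
- paddle_top (a point): Point on top of the paddle, 75 mm from its hinge, 50 mm above the bench at rest; goes down 22 mm over the full stroke.
- disc70: silver-white disc, 70 mm across, 20 mm thick, about 200 g, loose, may be absent; origin at the centre of its underside (as it starts), z its axis.
- disc70_center (a point): Centre of the silver-white disc, 10 mm from each face.
- disc64: blue disc, 64 mm across, 20 mm thick, about 167 g, loose, may be absent; origin at the centre of its underside (as it starts), z its axis.
- disc64_center (a point): Centre of the blue disc, 10 mm from each face.
- disc58: brass-yellow disc, 58 mm across, 20 mm thick, about 137 g, loose, may be absent; origin at the centre of its underside (as it starts), z its axis.
- disc58_center (a point): Centre of the brass-yellow disc, 10 mm from each face.
- disc52: green disc, 52 mm across, 20 mm thick, about 110 g, loose, may be absent; origin at the centre of its underside (as it starts), z its axis.
- disc52_center (a point): Centre of the green disc, 10 mm from each face.
- disc46: orange copper disc, 46 mm across, 20 mm thick, about 86 g, loose, may be absent; origin at the centre of its underside (as it starts), z its axis.
- disc46_center (a point): Centre of the orange copper disc, 10 mm from each face.
- blue_bin: Open blue bin, 80 x 110 x 50 mm, loose bystander to be left where it is; origin under its centre.
- white_case: White plastic case, 60 x 60 x 25 mm, loose bystander to be left where it is; origin under its centre.
- jar: Jar, 60 mm across, 75 mm high, loose bystander to be left where it is; origin under its centre.
- dish: White shallow dish, 90 mm across, 18 mm high, loose bystander to be left where it is; origin under its centre.
- notebook: Green hardback notebook, 140 x 100 x 14 mm, loose bystander to be left where it is; origin under its centre.
- lens_case: Grey lens case, 110 x 60 x 35 mm, loose bystander to be left where it is; origin under its centre.
Mind the look-alikes: they are no part of the job. Several things have the shape of the disc58; the one meant has the colours described above.

How it is judged:
By the outcome, as a careful person would: the job done as asked, in the order asked, and still so for the second after the job is handed in, with the robot touching nothing.
Of disc70, disc64, disc58, disc52, disc46 only 4 to 5 are there at a start; the rules pass over those that are not, and their reading is None.
At some moment in a run one of disc58, disc52, disc46 may be knocked a few centimetres aside while the robot is not near it.
It also fails if it takes over 210 s, if anything falls off the work surface, if the arm or the gripper's body presses on something with over 40 N, if the wrist force passes 120 N, or if a joint passes its speed limit or range.

## Working session

There is one attempt and no reset: what is moved stays moved. The work goes in short steps, Python scripts to look and compute and a tool call to move; the robot and the scene stay as the last step left them, time stands still between calls to the robot, and variables do not carry over. Pictures are saved under pics/ and viewed, about 12 in all and at most 16, crops included, and the job is handed in when it is done.

Besides the shell and the picture viewer there is one more tool, called after ">>>" by a JSON object that holds its "method" and its "body". play_rows: Moves the arm, as the interface text tells. Its arguments: {"type":"object","properties":{"steps":{"type":"array"},"fingers":{"type":"number"}},"required":["steps"]}

```bash
ls; mkdir -p pics; cat > h.py <<'E'
import numpy as np, cv2
from scipy.spatial.transform import Rotation as R
from bench import get_obs, viewer, manip
def snap(n):
    s=viewer.snapshot(n); q=np.array(s["orientation"],float)
    s["Rm"]=q if q.shape==(3,3) else R.from_quat(q[[1,2,3,0]]).as_matrix()
    s["bgr"]=cv2.cvtColor(s["image"],cv2.COLOR_RGB2BGR); return s
def ray(s,u,v,z):
    d=s["Rm"]@np.linalg.solve(s["intrinsics"],[u,v,1.]); e=np.array(s["eye"]); return e+d*(z-e[2])/d[2]
def cloud(s):
    v,u=np.mgrid[:480,:640]; d=s["range_z"]
    c=np.stack([u*d,v*d,d],-1)@np.linalg.inv(s["intrinsics"]).T
    return c@s["Rm"].T+np.array(s["eye"])
def save(n,im): cv2.imwrite(f"pics/{n}.png",im)
E
python3 - <<'E'
from h import *
for n in("scene","top"):
    s=snap(n); save(n+"1",s["bgr"]); np.savez(n+"1.npz",**s); print(n,s["eye"],s["orientation"],s["intrinsics"].tolist())
print(get_obs(), manip.pinch_z)
E
```

```text
pics
scene [ 1.31510943 -0.29687686  1.2201695 ] [-0.25170039  0.79669312  0.52095278 -0.17474318] [[515.2627962705574, 0.0, 317.3412943542466], [0.0, 515.2627962705574, 240.23194384773518], [0.0, 0.0, 1.0]]
top [ 0.21188649 -0.01463993  1.62615289] [ 0.0803618  -0.68880683  0.7160436  -0.07980413] [[609.9182366169246, 0.0, 318.81913441191057], [0.0, 609.9182366169246, 233.7687444577628], [0.0, 0.0, 1.0]]
{'t': 0.1, 'joints': array([-1.44271998e+00,  1.04626355e-01,  9.65515503e-02,  1.56390671e+00,
        1.83811269e-05,  1.35309994e+00]), 'qd': array([-0.00118917, -0.00241301,  0.00297213, -0.00081488,  0.00112378,
        0.00144445]), 'joint_torque': array([ 6.35861215e-03, -5.58200276e+01,  5.04725683e+01,  1.26601863e-02,
       -2.63211296e-04,  2.34431205e-06]), 'ee_pos': array([ 0.20333174, -0.56418025,  0.23061032]), 'eef_rot': array([-5.91589121e-04,  9.85092168e-01,  1.72026362e-01,  3.57266728e-05]), 'contact_force': array([0.42990748, 0.04450179, 0.25679351]), 'ft_torque': array([-0.00307406,  0.02915954, -0.05552338]), 'grip_width': 0.9989121435881727} 0.0187
```

View pics/top1.png

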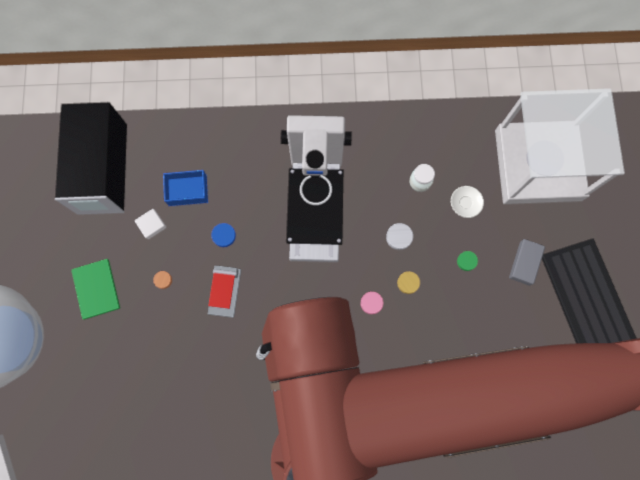

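View pics/scene1.png

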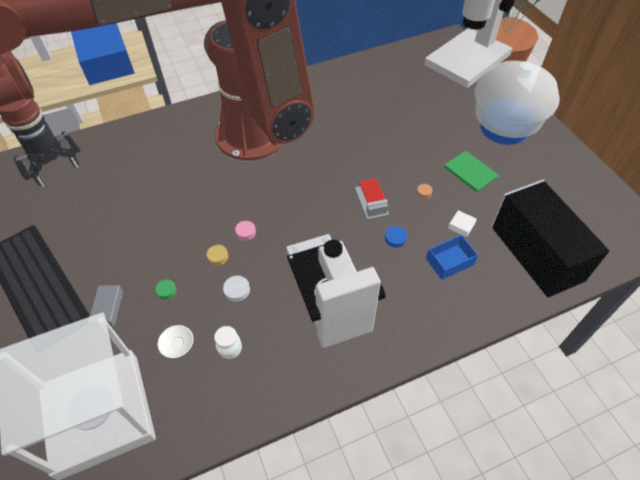

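Top view: the stage is at (315,190), with the plate front at (315,240) and the ring at (316,190). The trip paddle is at (223,290).

Candidates by pixel:
- silver (400,236); rivals are the dish (467,202), the jar lid (424,174) and a pale disc inside the glass box (545,155)
- blue (223,235)
- brass (409,283); rivals are pink (372,303) and copper (162,280)
- green (468,261); rival is the notebook
- orange (162,280)

I choose by the described colours and check the brass/pink pair in a crop.

```bash
cat >> h.py <<'E'
SEEDS=dict(d70=(400,236),d64=(223,235),d58=(409,283),d52=(468,261),d46=(162,280))
def blobs(s,hsvlo,hsvhi,roi=None,amin=60):
    m=cv2.inRange(cv2.cvtColor(s["bgr"],cv2.COLOR_BGR2HSV),hsvlo,hsvhi)
    if roi is not None:
        k=np.zeros_like(m); x0,y0,x1,y1=roi; k[y0:y1,x0:x1]=255; m&=k
    cs,_=cv2.findContours(m,cv2.RETR_EXTERNAL,cv2.CHAIN_APPROX_NONE)
    return [c for c in cs if cv2.contourArea(c)>amin]
E
python3 - <<'E'
from h import *
s=dict(np.load("top1.npz")); hsv=cv2.cvtColor(s["bgr"],cv2.COLOR_BGR2HSV)
P=cloud(s)
for k,(u,v) in SEEDS.items(): print(k,hsv[v,u],s["bgr"][v,u],P[v,u].round(4))
print("pink",hsv[303,372])
# discs: by height from cloud & seed
for k,(u,v) in SEEDS.items():
    w=np.zeros((480,640),bool); w[v-18:v+19,u-18:u+19]=1
    m=(w&(P[...,2]>0.013)&(P[...,2]<.03)); 
    m2=m&(np.abs(hsv[...,0].astype(int)-hsv[v,u,0])<10) if k!="d70" else m
    for mm in(m,m2):
        p=P[mm]; c,r=cv2.minEnclosingCircle(p[:,:2].astype(np.float32)); print(k,len(p),p.mean(0).round(4),np.round(c,4),round(r*2000,1),np.percentile(p[:,2],[5,95]).round(4))
# plate
for nm,(x0,y0,x1,y1),lo,hi in(("plate",(280,160,350,250),.036,.052),("paddle",(200,260,245,325),.04,.06)):
    w=np.zeros((480,640),bool); w[y0:y1,x0:x1]=1
    if nm=="paddle": m=w&(hsv[...,1]>150)&(hsv[...,2]>80)
    else: m=w&(hsv[...,2]<60)&(P[...,2]<.06)
    p=P[m][:,:2].astype(np.float32); print(nm,cv2.minAreaRect(p),p.mean(0),P[m][:,2].mean())
for n in [(315,152),(223,290),(316,190)]: print(n,P[n[1],n[0]])
# ring: bright on dark inside plate
m=((hsv[...,2]>90)).astype(np.uint8)*255; k=np.zeros_like(m);k[174:207,298:334]=255; ys,xs=np.nonzero(m&k)
print(len(xs),xs.min(),xs.max(),ys.min(),ys.max(), ray(s,(xs.min()+xs.max())/2,(ys.min()+ys.max())/2,.046))
save("crop1",cv2.resize(s["bgr"][140:330,200:490],None,fx=2.7,fy=2.7,interpolation=cv2.INTER_CUBIC))
E
```

```text
d70 [120   7 207] [207 201 201] [ 0.5694 -0.24    0.014 ]
d64 [108 188 187] [187 102  49] [0.5911 0.2395 0.0137]
d58 [ 22 128 195] [ 97 168 195] [ 0.4392 -0.254   0.0224]
d52 [ 69 150 161] [ 94 161  66] [ 0.4926 -0.416   0.0198]
d46 [ 12 120 204] [108 146 204] [0.4725 0.4    0.0241]
pink [168  83 221]
d70 501 [ 0.5696 -0.2369  0.0206] [ 0.5705 -0.2371] 71.0 [0.0147 0.026 ]
d70 501 [ 0.5696 -0.2369  0.0206] [ 0.5705 -0.2371] 71.0 [0.0147 0.026 ]
d64 424 [0.5917 0.239  0.0211] [0.5919 0.2395] 66.2 [0.0149 0.0269]
d64 424 [0.5917 0.239  0.0211] [0.5919 0.2395] 66.2 [0.0149 0.0269]
d58 362 [ 0.4427 -0.2522  0.0206] [ 0.4427 -0.2524] 59.3 [0.0149 0.026 ]
d58 362 [ 0.4427 -0.2522  0.0206] [ 0.4427 -0.2524] 59.3 [0.0149 0.026 ]
d52 292 [ 0.4947 -0.414   0.0203] [ 0.4923 -0.4256] 75.1 [0.0148 0.0258]
d52 290 [ 0.4948 -0.4139  0.0204] [ 0.495  -0.4144] 53.3 [0.0149 0.0258]
d46 234 [0.4755 0.4016 0.021 ] [0.4763 0.402 ] 48.0 [0.0153 0.0261]
d46 234 [0.4755 0.4016 0.021 ] [0.4763 0.402 ] 48.0 [0.0153 0.0261]
plate ((0.6614896059036255, -0.013891533017158508), (0.1498747617006302, 0.2225954383611679), 86.48097229003906) [ 0.64521736 -0.01255365] 0.04673752299819037
paddle ((0.3539707064628601, 0.11558611690998077), (0.373487651348114, 0.09536245465278625), 56.8298225402832) [0.4342662  0.23821974] 0.05533761744473828
(315, 152) [ 0.72604139 -0.01820023  0.26175306]
(223, 290) [0.43559034 0.23389781 0.05158084]
(316, 190) [ 0.69854049 -0.01746437  0.04583894]
280 299 331 174 204 [ 0.70141936 -0.01486604  0.046     ]
```

View pics/crop1.png

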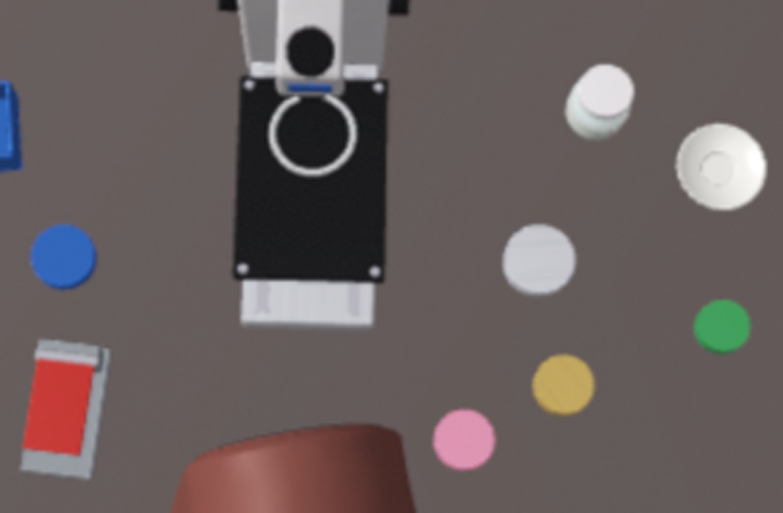

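Crop: brass is at (563,384), clearly distinct from the pink look-alike at (464,438). Silver (538,259), green (722,326) and blue (63,256) match their descriptions, and the ring mark is at (312,133). Next I refine the geometry with both cameras.

```bash
cat >> h.py <<'E'
RNG=dict(d64=((104,110,60),(116,255,255)),d58=((17,90,90),(28,220,255)),d52=((62,90,60),(80,255,255)),d46=((7,70,100),(16,200,255)))
DIA=dict(d70=.070,d64=.064,d58=.058,d52=.052,d46=.046)
def disc(s,k,zb=0.,near=None):
    """candidates: centre on top plane (zb+.02) and width, from upper-edge circle"""
    out=[]
    P=None
    for c in blobs(s,*RNG[k],amin=70) :
        (u,v),_,_=cv2.fitEllipse(c); p=np.array([ray(s,a,b,zb+.01)[:2] for a,b in c[:,0]],np.float32)
        cc,r=cv2.minEnclosingCircle(p)
        if abs(2*r-DIA[k])<.015: out.append((np.round(cc,4).tolist(),round(2*r,4),(round(u),round(v))))
    return out
E
python3 - <<'E'
from h import *
t=dict(np.load("top1.npz")); sc=dict(np.load("scene1.npz"))
for n,s in(("top",t),("scene",sc)):
    for k in RNG: print(n,k,disc(s,k))
sr=[(249,85),(378,88),(243,268),(375,271)]
w=np.array([ray(t,a/2.7+200-.3,b/2.7+140-.3,.046) for a,b in sr])[:,:2]; print(w)
ax=(w[0]+w[1]-w[2]-w[3]); print("yaw",np.arctan2(ax[1],ax[0]), np.arctan2(*( (w[0]-w[1])[::-1]))-np.pi/2)
# plate edges black mask
hsv=cv2.cvtColor(t["bgr"],cv2.COLOR_BGR2HSV)
m=np.zeros((480,640),np.uint8); m[176:247,282:350]=(hsv[176:247,282:350,2]<50)*255
c=max(cv2.findContours(m,0,1)[0],key=cv2.contourArea); p=np.array([ray(t,a,b,.046)[:2] for a,b in c[:,0]],np.float32)
print(cv2.minAreaRect(p)); print(cv2.boxPoints(cv2.minAreaRect(p)))
# paddle
for n,s in(("top",t),("scene",sc)):
    H=cv2.cvtColor(s["bgr"],cv2.COLOR_BGR2HSV)
    m=(((H[...,0]<8)|(H[...,0]>172))&(H[...,1]>190)&(H[...,2]>120)).astype(np.uint8)*255
    for c in cv2.findContours(m,0,1)[0]:
        if 150<cv2.contourArea(c)<4000:
            p=np.array([ray(s,a,b,.05)[:2] for a,b in c[:,0]],np.float32); print(n,c.mean((0,1)),cv2.minAreaRect(p),cv2.boxPoints(cv2.minAreaRect(p)).tolist())
E
```

```text
top d64 [([0.5926, 0.2396], 0.0677, (223, 235))]
top d58 [([0.4438, -0.2534], 0.0622, (408, 282))]
top d52 [([0.4954, -0.4156], 0.0565, (467, 261))]
top d46 [([0.4751, 0.4036], 0.052, (162, 280))]
scene d64 [([0.5869, 0.2415], 0.0756, (396, 236))]
scene d58 [([0.4393, -0.25], 0.0713, (217, 255))]
scene d52 [([0.4917, -0.4135], 0.0629, (165, 289))]
scene d46 []
[[ 0.7545622   0.04609157]
 [ 0.74618996 -0.08379091]
 [ 0.56573364  0.05733144]
 [ 0.55761688 -0.07218262]]
yaw -0.06046689752829638 -0.06437104719245812
((0.644394040107727, -0.011733941733837128), (0.1469632387161255, 0.18901114165782928), 87.32235717773438)
[[ 0.54655886 -0.08072035]
 [ 0.7353636  -0.08955032]
 [ 0.7422292   0.05725247]
 [ 0.5534245   0.06608243]]
```

>>> {"method": "play_rows", "body": {"steps": [{"translation":[0.03,0.03,0.0],"spin":0.12},{"translation":[0.06,0.06,0.0],"spin":0.24},{"translation":[0.09,0.09,0.0],"spin":0.36},{"translation":[0.12,0.12,0.0],"spin":0.48},{"translation":[0.15,0.15,0.0],"spin":0.6}], "fingers": 0}}

```text
t: 0.52
ee_pos: [0.3514, -0.4153, 0.2303]
eef_rot: [-0.001, 0.889, 0.458, -0.0]
contact_force: [0.4, 0.1, 0.2]
grip_width: 0.297
```

Stage yaw is about -0.06. The mark is at (0.701,-0.0155) and the press zone at (0.581,-0.0085).

>>> {"method": "play_rows", "body": {"steps": [{"translation":[0.016,0.028,0.0],"spin":0.07},{"translation":[0.032,0.056,0.0],"spin":0.19},{"translation":[0.048,0.084,0.0],"spin":0.31},{"translation":[0.064,0.112,0.0],"spin":0.43},{"translation":[0.08,0.14,0.0],"spin":0.55}]}}

```text
t: 0.93
ee_pos: [0.4318, -0.2737, 0.2299]
eef_rot: [-0.001, 0.729, 0.684, -0.0]
contact_force: [-0.1, -0.3, -0.6]
grip_width: 0.001
```

>>> {"method": "play_rows", "body": {"steps": [{"translation":[0.016,0.028,0.0],"spin":0.06},{"translation":[0.032,0.056,0.0],"spin":0.06},{"translation":[0.048,0.084,0.0],"spin":0.06},{"translation":[0.064,0.112,-0.02],"spin":0.06},{"translation":[0.08,0.14,-0.05],"spin":0.06}]}}

```text
t: 1.35
ee_pos: [0.5129, -0.1342, 0.1834]
eef_rot: [0.001, 0.708, 0.706, 0.0]
contact_force: [0.5, -0.8, -0.8]
grip_width: -0.002
```

>>> {"method": "play_rows", "body": {"steps": [{"translation":[0.016,0.028,-0.03],"spin":0.0},{"translation":[0.032,0.056,-0.06],"spin":0.0},{"translation":[0.05,0.09,-0.09],"spin":0.0},{"translation":[0.07,0.12,-0.11],"spin":0.0},{"translation":[0.07,0.125,-0.11],"spin":0.0}]}}

```text
t: 1.77
ee_pos: [0.5818, -0.0054, 0.0687]
eef_rot: [-0.001, 0.708, 0.707, -0.001]
contact_force: [-1.0, -0.1, -0.2]
grip_width: -0.003
```

>>> {"method": "play_rows", "body": {"steps": [{"translation":[0.0,-0.003,-0.01],"spin":0.0},{"translation":[0.0,-0.003,-0.018],"spin":0.0},{"translation":[0.0,-0.003,-0.02],"spin":0.0},{"translation":[0.0,-0.003,-0.022],"spin":0.0},{"translation":[0.0,-0.003,-0.023],"spin":0.0}]}}

```text
t: 2.18
ee_pos: [0.5819, -0.0095, 0.0462]
eef_rot: [-0.001, 0.708, 0.706, -0.0]
contact_force: [-0.1, 0.4, -1.1]
grip_width: -0.004
```

>>> {"method": "play_rows", "body": {"steps": [{"translation":[0.0,0.0,-0.001],"spin":0.0},{"translation":[0.0,0.0,-0.001],"spin":0.0}]}}

```text
t: 2.35
ee_pos: [0.5824, -0.0103, 0.0461]
eef_rot: [-0.0, 0.708, 0.706, -0.0]
contact_force: [-1.4, 0.1, 2.0]
grip_width: 0.0
```

>>> {"method": "play_rows", "body": {"steps": [{"translation":[0.0,0.0,-0.003],"spin":0.0},{"translation":[0.0,0.0,-0.003],"spin":0.0},{"translation":[0.0,0.0,-0.003],"spin":0.0}]}}

```text
t: 2.6
ee_pos: [0.5846, -0.0104, 0.046]
eef_rot: [0.002, 0.708, 0.706, 0.002]
contact_force: [1.2, 4.1, 11.7]
grip_width: -0.004
```

>>> {"method": "play_rows", "body": {"steps": [{"translation":[-0.006,0.0,-0.0025],"spin":0.0},{"translation":[-0.014,0.001,-0.0025],"spin":0.0},{"translation":[-0.022,0.001,-0.0025],"spin":0.0},{"translation":[-0.03,0.002,-0.0025],"spin":0.0},{"translation":[-0.038,0.002,-0.0025],"spin":0.0}]}}

```text
t: 3.02
ee_pos: [0.5486, -0.0086, 0.046]
eef_rot: [0.004, 0.708, 0.706, 0.004]
contact_force: [1.2, 6.6, 10.0]
grip_width: -0.002
```

>>> {"method": "play_rows", "body": {"steps": [{"translation":[-0.008,0.0,-0.0025],"spin":0.0},{"translation":[-0.016,0.001,-0.0025],"spin":0.0},{"translation":[-0.024,0.001,-0.0025],"spin":0.0},{"translation":[-0.032,0.002,-0.0025],"spin":0.0},{"translation":[-0.04,0.002,-0.0025],"spin":0.0}]}}

```text
t: 3.43
ee_pos: [0.5107, -0.0063, 0.046]
eef_rot: [0.005, 0.708, 0.706, 0.006]
contact_force: [3.0, 7.9, 11.2]
grip_width: -0.002
```

>>> {"method": "play_rows", "body": {"steps": [{"translation":[-0.008,0.001,-0.002],"spin":0.0},{"translation":[-0.016,0.002,-0.002],"spin":0.0},{"translation":[-0.024,0.002,-0.002],"spin":0.0},{"translation":[-0.032,0.003,-0.002],"spin":0.0},{"translation":[-0.04,0.003,-0.002],"spin":0.0}]}}

```text
t: 3.85
ee_pos: [0.4724, -0.0039, 0.046]
eef_rot: [0.007, 0.708, 0.706, 0.008]
contact_force: [2.5, 3.2, 8.8]
grip_width: -0.004
```

>>> {"method": "play_rows", "body": {"steps": [{"translation":[-0.008,0.001,-0.002],"spin":0.0},{"translation":[-0.016,0.002,-0.002],"spin":0.0},{"translation":[-0.024,0.002,-0.002],"spin":0.0},{"translation":[-0.032,0.003,-0.002],"spin":0.0},{"translation":[-0.04,0.003,-0.002],"spin":0.0}]}}

```text
t: 4.27
ee_pos: [0.4343, -0.0017, 0.0461]
eef_rot: [0.01, 0.708, 0.706, 0.009]
contact_force: [5.3, -0.2, 6.2]
grip_width: -0.0
```

>>> {"method": "play_rows", "body": {"steps": [{"translation":[-0.005,0.0,-0.002],"spin":0.0},{"translation":[-0.009,0.0,-0.002],"spin":0.0},{"translation":[-0.009,0.0,-0.002],"spin":0.0}]}}

```text
t: 4.52
ee_pos: [0.4269, -0.0026, 0.046]
eef_rot: [0.012, 0.709, 0.705, 0.01]
contact_force: [0.2, 0.4, 7.3]
grip_width: 0.002
```

>>> {"method": "play_rows", "body": {"steps": [{"translation":[0.0,0.0,0.04],"spin":0.0},{"translation":[0.0,0.0,0.08],"spin":0.0},{"translation":[0.0,-0.04,0.12],"spin":0.0},{"translation":[0.0,-0.08,0.15],"spin":0.0},{"translation":[0.0,-0.12,0.15],"spin":0.0}], "fingers": 1}}

```text
t: 4.93
ee_pos: [0.4282, -0.1063, 0.1966]
eef_rot: [0.015, 0.708, 0.706, 0.011]
contact_force: [1.5, -0.8, 0.4]
grip_width: 0.712
```

```bash
python3 - <<'E'
from h import *
print(get_obs()["eef_rot"],get_obs()["ee_pos"])
for n in("top","scene"):
    s=snap(n); save(n+"2",s["bgr"]); np.savez(n+"2.npz",**s)
    for k in RNG: print(n,k,disc(s,k))
a=cv2.imread("pics/top2.png");b=cv2.imread("pics/scene2.png"); save("both2",np.vstack([a[120:360,60:560],b[120:360,70:570]]))
E
```

```text
[0.01535268 0.7076962  0.70626624 0.01088055] [ 0.42824248 -0.10625652  0.19659928]
top d64 [([0.5926, 0.2396], 0.0677, (223, 235))]
top d58 [([0.4433, -0.254], 0.0625, (408, 282))]
top d52 [([0.4954, -0.4156], 0.0565, (467, 261))]
top d46 [([0.4751, 0.4036], 0.052, (162, 280))]
scene d64 [([0.5879, 0.242], 0.0748, (396, 236))]
scene d58 [([0.4393, -0.25], 0.0713, (217, 255))]
scene d52 [([0.4917, -0.4135], 0.0629, (165, 289))]
scene d46 []
```

View pics/both2.png

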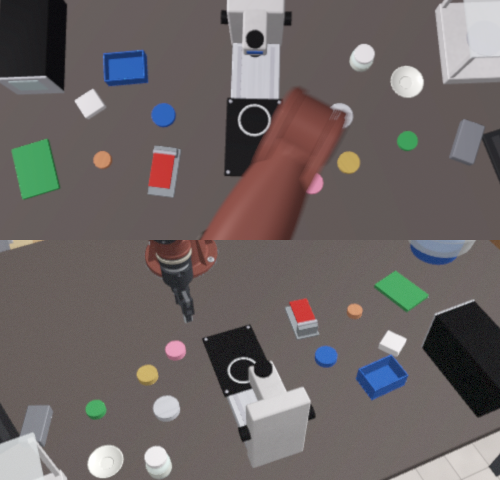

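Ring now at top(314,240): the plate is out. I'll check the ring, tool tilt and discs numerically.

```bash
cat >> h.py <<'E'
def ring(s,seed,z=.046,h=22):
    u,v=seed; g=cv2.cvtColor(s["bgr"],cv2.COLOR_BGR2GRAY)[v-h:v+h,u-h:u+h]
    m=(g>110).astype(np.uint8)*255
    cs=cv2.findContours(m,cv2.RETR_EXTERNAL,cv2.CHAIN_APPROX_NONE)[0]; c=max(cs,key=lambda c:cv2.boundingRect(c)[2])
    p=np.array([ray(s,a+u-h,b+v-h,z)[:2] for a,b in c[:,0]],np.float32); return cv2.minEnclosingCircle(p),cv2.fitEllipse(p)
def fitc(p):
    A=np.c_[2*p,np.ones(len(p))]; x=np.linalg.lstsq(A,(p**2).sum(1),rcond=None)[0]; return x[:2],np.sqrt(x[2]+x[:2]@x[:2])
def tz():
    o=get_obs(); q=o["eef_rot"]; return R.from_quat(np.array(q)[[1,2,3,0]]).as_matrix()
E
python3 - <<'E'
from h import *
print(tz().round(4))
t=dict(np.load("top2.npz"));sc=dict(np.load("scene2.npz"));t1=dict(np.load("top1.npz"))
print(ring(t,(314,240)))
P=cloud(t1)
# disc tops & scene depth
for n,s,sd in(("top",t1,(400,236)),("scene",sc,(236,288))):
    P=cloud(s);u,v=sd; w=np.zeros((480,640),bool); w[v-18:v+19,u-18:u+19]=1
    p=P[w&(P[...,2]>.012)&(P[...,2]<.03)]; print(n,"d70",p.mean(0),cv2.minEnclosingCircle(p[:,:2].astype(np.float32)))
P=cloud(sc)
for k,(u,v) in dict(d64=(396,236),d58=(217,255),d52=(165,289),d46=(425,190)).items():
    w=np.zeros((480,640),bool); w[v-14:v+15,u-16:u+17]=1
    p=P[w&(P[...,2]>.014)&(P[...,2]<.03)]; print("scene",k,p.mean(0),cv2.minEnclosingCircle(p[:,:2].astype(np.float32)))
E
```

```text
[[ 0.0103  0.9993  0.0355]
 [ 0.9999 -0.01   -0.0076]
 [-0.0073  0.0356 -0.9993]]
(((0.6201670169830322, -0.019900551065802574), 0.045575328171253204), ((0.620198667049408, -0.019085142761468887), (2.1627503883792087e-05, 0.09087217599153519), 177.7362518310547))
top d70 [ 0.56960262 -0.23691492  0.02043651] ((0.5709666013717651, -0.23709334433078766), 0.03587387129664421)
scene d70 [ 0.57022938 -0.23622252  0.01960578] ((0.5688591003417969, -0.23505425453186035), 0.037395231425762177)
scene d64 [0.59204868 0.23958727 0.02027825] ((0.5895610451698303, 0.240777388215065), 0.03459330275654793)
scene d58 [ 0.44350054 -0.25141105  0.01986194] ((0.44205501675605774, -0.25157198309898376), 0.031398069113492966)
scene d52 [ 0.49511347 -0.41262197  0.01972202] ((0.4944939613342285, -0.41470491886138916), 0.02772289514541626)
scene d46 [0.47589842 0.40273521 0.02022753] ((0.4743102192878723, 0.40308189392089844), 0.025793688371777534)
```

The tool has tilted by 0.036 rad (tip +x) from the pressing. I'll spin half a turn, which rotates the tilt with it. Then I'll press on bare bench so the same compliance cancels it.

>>> {"method": "play_rows", "body": {"steps": [{"translation":[0.015,-0.007,0.0],"spin":0.12},{"translation":[0.03,-0.014,0.0],"spin":0.24},{"translation":[0.045,-0.02,0.0],"spin":0.36},{"translation":[0.06,-0.027,0.0],"spin":0.48},{"translation":[0.072,-0.034,0.0],"spin":0.6}], "fingers": 0}}

```text
t: 5.45
ee_pos: [0.5008, -0.145, 0.1946]
eef_rot: [0.012, 0.468, 0.883, 0.014]
contact_force: [-0.3, -0.8, -1.0]
grip_width: 0.197
```

>>> {"method": "play_rows", "body": {"steps": [{"translation":[0,0,0.0],"spin":0.12},{"translation":[0,0,0.0],"spin":0.24},{"translation":[0,0,0.0],"spin":0.36},{"translation":[0,0,0.0],"spin":0.48},{"translation":[0,0,0.0],"spin":0.6}]}}

```text
t: 5.87
ee_pos: [0.5007, -0.145, 0.1947]
eef_rot: [0.007, 0.184, 0.983, 0.017]
contact_force: [-0.5, 0.3, 0.1]
grip_width: -0.002
```

>>> {"method": "play_rows", "body": {"steps": [{"translation":[0,0,0.0],"spin":0.12},{"translation":[0,0,0.0],"spin":0.24},{"translation":[0,0,0.0],"spin":0.36},{"translation":[0,0,0.0],"spin":0.48},{"translation":[0,0,0.0],"spin":0.6}]}}

```text
t: 6.28
ee_pos: [0.5007, -0.1449, 0.1947]
eef_rot: [0.002, -0.118, 0.993, 0.018]
contact_force: [0.9, 0.7, -0.0]
grip_width: -0.001
```

>>> {"method": "play_rows", "body": {"steps": [{"translation":[0,0,0.0],"spin":0.12},{"translation":[0,0,0.0],"spin":0.24},{"translation":[0,0,0.0],"spin":0.36},{"translation":[0,0,0.0],"spin":0.48},{"translation":[0,0,0.0],"spin":0.6}]}}

```text
t: 6.7
ee_pos: [0.5006, -0.1448, 0.1948]
eef_rot: [-0.004, -0.409, 0.913, 0.018]
contact_force: [0.2, -0.4, 0.6]
grip_width: -0.005
```

>>> {"method": "play_rows", "body": {"steps": [{"translation":[0,0,-0.03],"spin":0.12},{"translation":[0,0,-0.06],"spin":0.24},{"translation":[0,0,-0.1],"spin":0.36},{"translation":[0,0,-0.13],"spin":0.48},{"translation":[0,0,-0.15],"spin":0.6}]}}

```text
t: 7.12
ee_pos: [0.4989, -0.1439, 0.0414]
eef_rot: [-0.009, -0.662, 0.749, 0.017]
contact_force: [0.5, 0.1, 0.0]
grip_width: 0.002
```

>>> {"method": "play_rows", "body": {"steps": [{"translation":[0,0,-0.02],"spin":0.12},{"translation":[0,0,-0.03],"spin":0.2},{"translation":[0,0,-0.03],"spin":0.2}]}}

```text
t: 7.37
ee_pos: [0.4969, -0.1425, 0.0085]
eef_rot: [0.011, 0.735, -0.678, -0.018]
contact_force: [-0.5, 0.2, 0.7]
grip_width: -0.004
```

>>> {"method": "play_rows", "body": {"steps": [{"translation":[0,0,-0.006],"spin":-0.08},{"translation":[0,0,-0.009],"spin":-0.08}]}}

```text
t: 7.53
ee_pos: [0.4971, -0.1426, -0.0]
eef_rot: [-0.011, -0.705, 0.709, 0.019]
contact_force: [-3.7, 4.9, 32.4]
grip_width: -0.003
```

>>> {"method": "play_rows", "body": {"steps": [{"translation":[0,0,-0.004],"spin":0},{"translation":[0,0,-0.004],"spin":0}]}}

```text
t: 7.7
ee_pos: [0.4974, -0.1427, -0.0001]
eef_rot: [-0.011, -0.705, 0.709, 0.018]
contact_force: [-15.0, 8.1, 33.9]
grip_width: 0.002
```

>>> {"method": "play_rows", "body": {"steps": [{"translation":[0,0,-0.004],"spin":0},{"translation":[0,0,-0.004],"spin":0}]}}

```text
t: 7.87
ee_pos: [0.4974, -0.1426, -0.0001]
eef_rot: [-0.011, -0.705, 0.709, 0.018]
contact_force: [-16.4, 7.5, 33.9]
grip_width: 0.001
```

>>> {"method": "play_rows", "body": {"steps": [{"translation":[0,0,-0.004],"spin":0},{"translation":[0,0,-0.004],"spin":0}]}}

```text
t: 8.03
ee_pos: [0.4974, -0.1427, -0.0001]
eef_rot: [-0.012, -0.705, 0.709, 0.018]
contact_force: [-16.2, 7.6, 34.3]
grip_width: -0.002
```

>>> {"method": "play_rows", "body": {"steps": [{"translation":[0,0,-0.004],"spin":0},{"translation":[0,0,-0.004],"spin":0}]}}

```text
t: 8.2
ee_pos: [0.4974, -0.1426, -0.0001]
eef_rot: [-0.012, -0.705, 0.709, 0.018]
contact_force: [-16.2, 9.1, 33.7]
grip_width: -0.002
```

>>> {"method": "play_rows", "body": {"steps": [{"translation":[-0.006,0,-0.002],"spin":0},{"translation":[-0.012,0,-0.002],"spin":0}]}}

```text
t: 8.37
ee_pos: [0.487, -0.1434, 0.0001]
eef_rot: [-0.011, -0.705, 0.709, 0.016]
contact_force: [6.9, 0.6, 10.0]
grip_width: -0.001
```

>>> {"method": "play_rows", "body": {"steps": [{"translation":[-0.006,0,-0.002],"spin":0},{"translation":[-0.012,0,-0.002],"spin":0}]}}

```text
t: 8.53
ee_pos: [0.477, -0.1445, 0.0002]
eef_rot: [-0.01, -0.705, 0.709, 0.014]
contact_force: [4.1, 0.3, 7.1]
grip_width: 0.002
```

>>> {"method": "play_rows", "body": {"steps": [{"translation":[-0.006,0,-0.002],"spin":0},{"translation":[-0.012,0,-0.002],"spin":0}]}}

```text
t: 8.7
ee_pos: [0.467, -0.1456, 0.0001]
eef_rot: [-0.009, -0.705, 0.709, 0.011]
contact_force: [5.4, -0.4, 5.8]
grip_width: -0.0
```

>>> {"method": "play_rows", "body": {"steps": [{"translation":[-0.006,0,-0.002],"spin":0},{"translation":[-0.012,0,-0.002],"spin":0}]}}

```text
t: 8.87
ee_pos: [0.457, -0.1467, 0.0001]
eef_rot: [-0.008, -0.705, 0.709, 0.008]
contact_force: [4.4, 0.4, 5.9]
grip_width: 0.002
```

>>> {"method": "play_rows", "body": {"steps": [{"translation":[0.02,0,0.02],"spin":0},{"translation":[0.05,0.01,0.02],"spin":0},{"translation":[0.075,0.01,0.01],"spin":0},{"translation":[0.08,0.01,0.002],"spin":0},{"translation":[0.08,0.01,-0.001],"spin":0}]}}

```text
t: 9.28
ee_pos: [0.5394, -0.1369, -0.0]
eef_rot: [-0.007, -0.705, 0.709, 0.007]
contact_force: [0.3, 5.6, 25.2]
grip_width: 0.003
```

>>> {"method": "play_rows", "body": {"steps": [{"translation":[-0.006,0,-0.002],"spin":0},{"translation":[-0.012,0,-0.002],"spin":0}]}}

```text
t: 9.45
ee_pos: [0.5297, -0.1379, 0.0001]
eef_rot: [-0.006, -0.705, 0.709, 0.004]
contact_force: [4.3, 0.2, 8.3]
grip_width: 0.004
```

>>> {"method": "play_rows", "body": {"steps": [{"translation":[-0.006,0,-0.002],"spin":0},{"translation":[-0.012,0,-0.002],"spin":0}]}}

```text
t: 9.62
ee_pos: [0.5192, -0.1389, 0.0001]
eef_rot: [-0.004, -0.705, 0.709, 0.002]
contact_force: [5.8, -0.0, 7.9]
grip_width: -0.001
```

>>> {"method": "play_rows", "body": {"steps": [{"translation":[-0.006,0,-0.002],"spin":0},{"translation":[-0.012,0,-0.002],"spin":0}]}}

```text
t: 9.78
ee_pos: [0.5086, -0.1399, 0.0001]
eef_rot: [-0.003, -0.705, 0.709, -0.0]
contact_force: [4.3, -0.6, 7.7]
grip_width: 0.002
```

>>> {"method": "play_rows", "body": {"steps": [{"translation":[-0.006,0,-0.002],"spin":0},{"translation":[-0.012,0,-0.002],"spin":0}]}}

```text
t: 9.95
ee_pos: [0.498, -0.141, 0.0001]
eef_rot: [-0.002, -0.705, 0.709, -0.003]
contact_force: [4.6, 0.7, 7.8]
grip_width: -0.002
```

>>> {"method": "play_rows", "body": {"steps": [{"translation":[0,0,0.03],"spin":0},{"translation":[0,0,0.06],"spin":0},{"translation":[0,0,0.09],"spin":0},{"translation":[0,0,0.1],"spin":0}], "fingers": 1}}

```text
t: 10.28
ee_pos: [0.4987, -0.1419, 0.1046]
eef_rot: [-0.002, -0.705, 0.709, -0.005]
contact_force: [0.7, -0.8, 0.7]
grip_width: 0.564
```

```bash
python3 - <<'E'
from h import *
print(tz().round(4),get_obs()["ee_pos"])
t=snap("top"); hsv=cv2.cvtColor(t["bgr"],cv2.COLOR_BGR2HSV)
for k in RNG: print(k,disc(t,k))
# plate screws & ring after slide
u,v,h=314,240,20
g=cv2.cvtColor(t["bgr"],cv2.COLOR_BGR2GRAY); ys,xs=np.nonzero(g[v-h:v+h,u-h:u+h]>120); xs+=u-h; ys+=v-h
p=np.array([ray(t,a,b,.046)[:2] for a,b in zip(xs,ys)]); print(len(p),p.min(0),p.max(0),fitc(p))
np.savez("top3.npz",**t); save("r3",cv2.resize(t["bgr"][190:310,260:370],None,fx=5,fy=5))
E
```

```text
[[-0.0062 -1.      0.0047]
 [-0.9999  0.0062 -0.0093]
 [ 0.0093 -0.0048 -0.9999]] [ 0.49865922 -0.14193944  0.10459259]
d64 [([0.5926, 0.2396], 0.0677, (223, 235))]
d58 [([0.4438, -0.2534], 0.0622, (408, 282))]
d52 [([0.4954, -0.4156], 0.0565, (467, 261))]
d46 [([0.4751, 0.4036], 0.052, (162, 280))]
242 [ 0.51947084 -0.04977581] [0.60448764 0.03564701] (array([ 0.56162756, -0.0068324 ]), np.float64(0.040471260035859984))
```

View pics/r3.png

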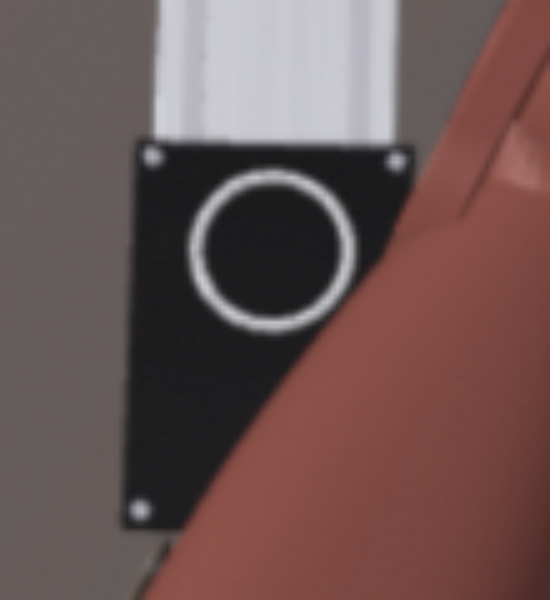

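```bash
python3 - <<'E'
from h import *
t=dict(np.load("top3.npz")); t1=dict(np.load("top1.npz"))
for s,pts in((t1,[(249/2.7+200,85/2.7+140),(378/2.7+200,88/2.7+140),(243/2.7+200,268/2.7+140)]),(t,[(290.4,221.2),(339.4,222),(288,292)])):
    g=cv2.cvtColor(s["bgr"],cv2.COLOR_BGR2GRAY)
    for u,v in pts:
        u,v=int(round(u)),int(round(v)); w=g[v-3:v+4,u-3:u+4].astype(float)-60; w[w<0]=0; Y,X=np.mgrid[v-3:v+4,u-3:u+4]
        print(ray(s,(w*X).sum()/w.sum(),(w*Y).sum()/w.sum(),.046).round(4))
E
```

```text
[0.7573 0.0451 0.046 ]
[ 0.7476 -0.0838  0.046 ]
[0.5657 0.0581 0.046 ]
[0.6163 0.0546 0.046 ]
[ 0.6083 -0.0746  0.046 ]
[0.4259 0.0668 0.046 ]
```

The plate moved only 0.140 m, so I'll press again and pull it the rest of the way.

>>> {"method": "play_rows", "body": {"steps": [{"translation":[-0.01,0.03,0.0],"spin":0},{"translation":[-0.02,0.06,0.0],"spin":0},{"translation":[-0.03,0.09,0.0],"spin":0},{"translation":[-0.04,0.12,0],"spin":0},{"translation":[-0.05,0.142,0],"spin":0}], "fingers": 0}}

```text
t: 10.75
ee_pos: [0.4473, 0.0016, 0.1037]
eef_rot: [-0.002, -0.705, 0.709, -0.005]
contact_force: [0.7, -0.2, 0.3]
grip_width: 0.002
```

>>> {"method": "play_rows", "body": {"steps": [{"translation":[0,0,-0.02],"spin":0},{"translation":[0,0,-0.04],"spin":0},{"translation":[0,0,-0.05],"spin":0},{"translation":[0,0,-0.057],"spin":0},{"translation":[0,0,-0.06],"spin":0}]}}

```text
t: 11.17
ee_pos: [0.4492, 0.0016, 0.0457]
eef_rot: [0.0, -0.705, 0.709, -0.006]
contact_force: [-1.2, 8.4, 40.3]
grip_width: 0.001
```

>>> {"method": "play_rows", "body": {"steps": [{"translation":[0,0,-0.003],"spin":0},{"translation":[-0.006,0,-0.003],"spin":0},{"translation":[-0.012,0.001,-0.003],"spin":0},{"translation":[-0.018,0.001,-0.003],"spin":0},{"translation":[-0.024,0.001,-0.003],"spin":0}]}}

```text
t: 11.58
ee_pos: [0.4289, 0.0013, 0.0459]
eef_rot: [0.003, -0.705, 0.71, -0.01]
contact_force: [8.6, 0.6, 12.6]
grip_width: 0.004
```

>>> {"method": "play_rows", "body": {"steps": [{"translation":[0,0,0.03],"spin":0},{"translation":[0.0,-0.04,0.06],"spin":0},{"translation":[0.02,-0.08,0.06],"spin":0},{"translation":[0.05,-0.12,0.06],"spin":0},{"translation":[0.08,-0.15,0.06],"spin":0}], "fingers": 1}}

```text
t: 12.0
ee_pos: [0.4977, -0.1384, 0.1071]
eef_rot: [0.003, -0.704, 0.71, -0.011]
contact_force: [-0.0, 1.5, 0.4]
grip_width: 0.71
```

```bash
cat >> h.py <<'E'
def screw(s,u,v,z=.046):
    g=cv2.cvtColor(s["bgr"],cv2.COLOR_BGR2GRAY); w=g[v-4:v+5,u-4:u+5].astype(float)-70; w[w<0]=0; Y,X=np.mgrid[v-4:v+5,u-4:u+5]
    return ray(s,(w*X).sum()/w.sum(),(w*Y).sum()/w.sum(),z)
def ringc(s,u,v,h=20,z=.046):
    g=cv2.cvtColor(s["bgr"],cv2.COLOR_BGR2GRAY); ys,xs=np.nonzero(g[v-h:v+h,u-h:u+h]>120)
    p=np.array([ray(s,a+u-h,b+v-h,z)[:2] for a,b in zip(xs,ys)]); return fitc(p),p.min(0),p.max(0)
E
python3 - <<'E'
from h import *
print(tz()[:,2].round(4),get_obs()["ee_pos"])
t=snap("top");np.savez("top4.npz",**t)
print(ringc(t,314,244)); save("r4",cv2.resize(t["bgr"][190:310,260:370],None,fx=5,fy=5))
E
```

```text
[ 0.0193 -0.0113 -0.9997] [ 0.49769862 -0.13837219  0.10712023]
((array([ 0.56162756, -0.0068324 ]), np.float64(0.040471260035859984)), array([ 0.51947084, -0.04977581]), array([0.60448764, 0.03564701]))
```

A second pull left the ring unmoved, with resistance, so the plate is at its front stop and the mark is at (0.5616,-0.007). It started about 10 mm out. Next, the silver disc.

>>> {"method": "play_rows", "body": {"steps": [{"translation":[0.02,-0.03,0],"spin":0},{"translation":[0.04,-0.06,0],"spin":0},{"translation":[0.06,-0.09,0],"spin":0},{"translation":[0.0723,-0.0984,0],"spin":0},{"translation":[0.0723,-0.0984,0],"spin":0}], "fingers": 1}}

```text
t: 12.47
ee_pos: [0.5742, -0.2446, 0.1026]
eef_rot: [0.002, -0.702, 0.712, -0.01]
contact_force: [-0.8, 0.2, -0.3]
grip_width: 0.999
```

>>> {"method": "play_rows", "body": {"steps": [{"translation":[0,0,-0.03],"spin":0},{"translation":[0,0,-0.06],"spin":0},{"translation":[0,0,-0.08],"spin":0},{"translation":[0,0,-0.09],"spin":0},{"translation":[0,0,-0.09],"spin":0}]}}

```text
t: 12.88
ee_pos: [0.5721, -0.2432, 0.0099]
eef_rot: [0.002, -0.702, 0.712, -0.008]
contact_force: [0.3, 0.5, 0.3]
grip_width: 1.001
```

>>> {"method": "play_rows", "body": {"steps": [{"translation":[-0.002,0.0064,-0.006],"spin":0},{"translation":[-0.002,0.0064,-0.012],"spin":0},{"translation":[-0.002,0.0064,-0.014],"spin":0},{"translation":[-0.002,0.0064,-0.014],"spin":0}]}}

```text
t: 13.22
ee_pos: [0.5702, -0.2367, -0.0038]
eef_rot: [0.002, -0.702, 0.712, -0.008]
contact_force: [-0.5, 0.0, 0.1]
grip_width: 0.996
```

>>> {"method": "play_rows", "body": {"steps": [{"translation":[0,0,0],"spin":0},{"translation":[0,0,0],"spin":0},{"translation":[0,0,0],"spin":0},{"translation":[0,0,0],"spin":0},{"translation":[0,0,0],"spin":0}], "fingers": 0}}

```text
t: 13.63
ee_pos: [0.571, -0.2373, -0.0024]
eef_rot: [0.002, -0.702, 0.712, -0.009]
contact_force: [-2.0, 1.1, 6.8]
grip_width: 0.792
```

>>> {"method": "play_rows", "body": {"steps": [{"translation":[0,0,0.02],"spin":0},{"translation":[0,0,0.05],"spin":0},{"translation":[0,0,0.08],"spin":0},{"translation":[0,0,0.11],"spin":0},{"translation":[0,0,0.12],"spin":0}]}}

```text
t: 14.05
ee_pos: [0.5729, -0.2385, 0.123]
eef_rot: [0.002, -0.702, 0.712, -0.012]
contact_force: [0.1, -0.5, -1.1]
grip_width: 0.793
```

>>> {"method": "play_rows", "body": {"steps": [{"translation":[0,0.035,0],"spin":0},{"translation":[0,0.07,0],"spin":0},{"translation":[0,0.105,0],"spin":0},{"translation":[0,0.14,0],"spin":0},{"translation":[-0.005,0.17,0],"spin":0}]}}

```text
t: 14.47
ee_pos: [0.5677, -0.0665, 0.1223]
eef_rot: [0.003, -0.702, 0.712, -0.012]
contact_force: [0.6, -0.4, -1.1]
grip_width: 0.794
```

>>> {"method": "play_rows", "body": {"steps": [{"translation":[0,0.03,0],"spin":0},{"translation":[0,0.05,0],"spin":0},{"translation":[0,0.055,0],"spin":0},{"translation":[0,0.055,0],"spin":0}]}}

```text
t: 14.8
ee_pos: [0.5675, -0.0103, 0.1217]
eef_rot: [0.002, -0.703, 0.711, -0.011]
contact_force: [-0.5, 0.1, -1.9]
grip_width: 0.795
```

>>> {"method": "play_rows", "body": {"steps": [{"translation":[-0.006,0.0035,-0.02],"spin":0},{"translation":[-0.006,0.0035,-0.04],"spin":0},{"translation":[-0.006,0.0035,-0.06],"spin":0},{"translation":[-0.006,0.0035,-0.07],"spin":0},{"translation":[-0.006,0.0035,-0.072],"spin":0}]}}

```text
t: 15.22
ee_pos: [0.5599, -0.0075, 0.0471]
eef_rot: [0.001, -0.702, 0.712, -0.01]
contact_force: [0.4, 0.1, -1.6]
grip_width: 0.798
```

>>> {"method": "play_rows", "body": {"steps": [{"translation":[0,0,-0.003],"spin":0},{"translation":[0,0,-0.004],"spin":0},{"translation":[0,0,-0.004],"spin":0}]}}

```text
t: 15.47
ee_pos: [0.5605, -0.0081, 0.0439]
eef_rot: [0.002, -0.702, 0.712, -0.01]
contact_force: [1.0, -0.1, -1.3]
grip_width: 0.796
```

>>> {"method": "play_rows", "body": {"steps": [{"translation":[0.001,0.001,0],"spin":0},{"translation":[0.001,0.001,-0.001],"spin":0},{"translation":[0.001,0.001,-0.001],"spin":0}]}}

```text
t: 15.72
ee_pos: [0.5623, -0.0072, 0.0437]
eef_rot: [0.002, -0.702, 0.712, -0.011]
contact_force: [1.7, 0.3, 0.9]
grip_width: 0.794
```

>>> {"method": "play_rows", "body": {"steps": [{"translation":[0,0,0],"spin":0},{"translation":[0,0,0],"spin":0},{"translation":[0,0,0.001],"spin":0},{"translation":[0,0,0.002],"spin":0},{"translation":[0,0,0.003],"spin":0}], "fingers": 1}}

```text
t: 16.13
ee_pos: [0.5623, -0.0072, 0.0469]
eef_rot: [0.002, -0.702, 0.712, -0.011]
contact_force: [-0.0, 0.4, -0.2]
grip_width: 0.999
```

>>> {"method": "play_rows", "body": {"steps": [{"translation":[0,0,0.02],"spin":0},{"translation":[0,0,0.06],"spin":0},{"translation":[0,0.03,0.1],"spin":0},{"translation":[0.0,0.07,0.1],"spin":0},{"translation":[0.01,0.11,0.1],"spin":0}]}}

```text
t: 16.55
ee_pos: [0.573, 0.1002, 0.1511]
eef_rot: [0.004, -0.701, 0.713, -0.013]
contact_force: [1.0, 0.2, 0.1]
grip_width: 0.999
```

>>> {"method": "play_rows", "body": {"steps": [{"translation":[0,0.03,0],"spin":0},{"translation":[0,0.07,0],"spin":0},{"translation":[0.01,0.11,0],"spin":0},{"translation":[0.015,0.13,0.0],"spin":0},{"translation":[0.02,0.137,0],"spin":0}]}}

```text
t: 16.97
ee_pos: [0.5926, 0.2406, 0.151]
eef_rot: [0.004, -0.703, 0.711, -0.013]
contact_force: [-0.4, 0.1, -0.1]
grip_width: 0.998
```

```bash
python3 - <<'E'
from h import *
print(tz()[:,2].round(4),get_obs()["ee_pos"])
t=snap("top");np.savez("top5.npz",**t); print(disc(t,"d64"),disc(t,"d46"))
P=cloud(t); w=np.zeros((480,640),bool); w[222:262,292:336]=1
p=P[w&(P[...,2]>.058)&(P[...,2]<.08)]; print(len(p),p.mean(0),cv2.minEnclosingCircle(p[:,:2].astype(np.float32)))
save("r5",cv2.resize(t["bgr"][180:310,200:350],None,fx=5,fy=5,interpolation=cv2.INTER_CUBIC)); 
E
```

```text
[ 0.024  -0.0125 -0.9996] [0.59260107 0.24062154 0.15100106]
[([0.5935, 0.2389], 0.0681, (225, 234))] []
553 [ 0.56312561 -0.00755087  0.06679317] ((0.5638132095336914, -0.009204336442053318), 0.03651844337582588)
```

View pics/r5.png

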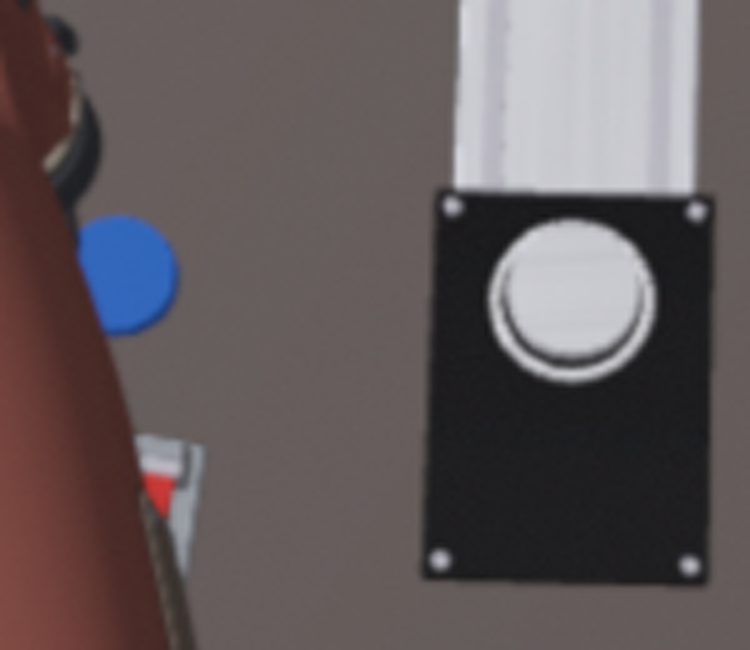

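Crop: the silver disc is concentric in the ring (570,290), measured within about 1 mm. Next the blue disc, gripped a little higher.

>>> {"method": "play_rows", "body": {"steps": [{"translation":[0,-0.001,-0.03],"spin":0},{"translation":[0,-0.001,-0.065],"spin":0},{"translation":[0,-0.001,-0.1],"spin":0},{"translation":[0,-0.001,-0.125],"spin":0},{"translation":[0,-0.001,-0.13],"spin":0}]}}

```text
t: 17.43
ee_pos: [0.5898, 0.2367, 0.0153]
eef_rot: [0.001, -0.702, 0.712, -0.011]
contact_force: [-1.0, -0.9, -0.6]
grip_width: 0.997
```

>>> {"method": "play_rows", "body": {"steps": [{"translation":[0,0,-0.01],"spin":0},{"translation":[0,0,-0.015],"spin":0},{"translation":[0,0,-0.017],"spin":0}]}}

```text
t: 17.68
ee_pos: [0.5901, 0.2362, -0.0015]
eef_rot: [0.001, -0.702, 0.712, -0.011]
contact_force: [-0.2, -0.3, -0.3]
grip_width: 1.005
```

>>> {"method": "play_rows", "body": {"steps": [{"translation":[0.002,0.003,0.003],"spin":0},{"translation":[0.002,0.003,0.004],"spin":0},{"translation":[0.002,0.003,0.004],"spin":0}]}}

```text
t: 17.93
ee_pos: [0.5936, 0.2396, 0.0045]
eef_rot: [0.002, -0.702, 0.712, -0.012]
contact_force: [-0.4, 0.7, -0.3]
grip_width: 0.998
```

>>> {"method": "play_rows", "body": {"steps": [{"translation":[0,0,0],"spin":0},{"translation":[0,0,0],"spin":0},{"translation":[0,0,0],"spin":0},{"translation":[0,0,0],"spin":0},{"translation":[0,0,0],"spin":0}], "fingers": 0}}

```text
t: 18.35
ee_pos: [0.5945, 0.24, 0.0063]
eef_rot: [0.003, -0.702, 0.712, -0.012]
contact_force: [-3.7, -0.4, 9.6]
grip_width: 0.717
```

>>> {"method": "play_rows", "body": {"steps": [{"translation":[0,0,0.02],"spin":0},{"translation":[0,0,0.05],"spin":0},{"translation":[0,0,0.08],"spin":0},{"translation":[0,0,0.11],"spin":0},{"translation":[0,0,0.12],"spin":0}]}}

```text
t: 18.77
ee_pos: [0.5965, 0.2404, 0.1316]
eef_rot: [0.005, -0.702, 0.712, -0.014]
contact_force: [0.5, 0.1, -0.1]
grip_width: 0.718
```

>>> {"method": "play_rows", "body": {"steps": [{"translation":[-0.005,-0.035,0.01],"spin":0},{"translation":[-0.01,-0.07,0.01],"spin":0},{"translation":[-0.015,-0.105,0.01],"spin":0},{"translation":[-0.02,-0.14,0.01],"spin":0},{"translation":[-0.025,-0.175,0.01],"spin":0}]}}

```text
t: 19.18
ee_pos: [0.5707, 0.0641, 0.1407]
eef_rot: [0.005, -0.702, 0.712, -0.014]
contact_force: [0.3, 0.1, -2.2]
grip_width: 0.716
```

>>> {"method": "play_rows", "body": {"steps": [{"translation":[-0.005,-0.035,0],"spin":0},{"translation":[-0.009,-0.065,0],"spin":0},{"translation":[-0.009,-0.07,0],"spin":0},{"translation":[-0.009,-0.07,0],"spin":0}]}}

```text
t: 19.52
ee_pos: [0.5613, -0.0077, 0.1399]
eef_rot: [0.005, -0.701, 0.713, -0.014]
contact_force: [0.7, 1.3, -1.9]
grip_width: 0.717
```

>>> {"method": "play_rows", "body": {"steps": [{"translation":[0.002,0.001,-0.02],"spin":0},{"translation":[0.002,0.001,-0.04],"spin":0},{"translation":[0.002,0.001,-0.055],"spin":0},{"translation":[0.002,0.001,-0.06],"spin":0},{"translation":[0.002,0.001,-0.062],"spin":0}]}}

```text
t: 19.93
ee_pos: [0.5623, -0.0054, 0.0764]
eef_rot: [0.004, -0.701, 0.713, -0.012]
contact_force: [0.0, -0.3, -1.6]
grip_width: 0.715
```

>>> {"method": "play_rows", "body": {"steps": [{"translation":[0,0,-0.002],"spin":0},{"translation":[0,0,-0.003],"spin":0},{"translation":[0,0,-0.003],"spin":0}]}}

```text
t: 20.18
ee_pos: [0.5627, -0.0052, 0.074]
eef_rot: [0.005, -0.702, 0.713, -0.013]
contact_force: [0.1, 1.4, -0.9]
grip_width: 0.721
```

>>> {"method": "play_rows", "body": {"steps": [{"translation":[0,-0.0013,0],"spin":0},{"translation":[0,-0.0013,-0.001],"spin":0},{"translation":[0,-0.0013,-0.002],"spin":0},{"translation":[0,-0.0013,-0.002],"spin":0}]}}

```text
t: 20.52
ee_pos: [0.5631, -0.0066, 0.0725]
eef_rot: [0.005, -0.701, 0.713, -0.013]
contact_force: [0.9, -0.2, -0.6]
grip_width: 0.711
```

>>> {"method": "play_rows", "body": {"steps": [{"translation":[0,0,0],"spin":0},{"translation":[0,0,0],"spin":0},{"translation":[0,0,0.001],"spin":0},{"translation":[0,0,0.002],"spin":0},{"translation":[0,0,0.003],"spin":0}], "fingers": 1}}

```text
t: 20.93
ee_pos: [0.5631, -0.0067, 0.0756]
eef_rot: [0.005, -0.701, 0.713, -0.013]
contact_force: [-0.2, -0.5, 0.5]
grip_width: 1.002
```

>>> {"method": "play_rows", "body": {"steps": [{"translation":[0,0,0.02],"spin":0},{"translation":[0,0,0.05],"spin":0},{"translation":[0,-0.03,0.08],"spin":0},{"translation":[0.0,-0.07,0.08],"spin":0},{"translation":[-0.02,-0.1,0.08],"spin":0}]}}

```text
t: 21.35
ee_pos: [0.5459, -0.1092, 0.1581]
eef_rot: [0.006, -0.702, 0.712, -0.016]
contact_force: [0.6, -0.0, -0.4]
grip_width: 1.001
```

>>> {"method": "play_rows", "body": {"steps": [{"translation":[-0.02,-0.03,0],"spin":0},{"translation":[-0.04,-0.06,0],"spin":0},{"translation":[-0.06,-0.09,0],"spin":0},{"translation":[-0.08,-0.12,0.0],"spin":0},{"translation":[-0.09,-0.14,0],"spin":0}]}}

```text
t: 21.77
ee_pos: [0.454, -0.2515, 0.1584]
eef_rot: [0.005, -0.701, 0.713, -0.016]
contact_force: [0.3, -0.8, -0.0]
grip_width: 0.999
```

```bash
cat >> h.py <<'E'
STK=dict(d64=2,d58=3,d52=4,d46=5)
def topd(s,k,z,xy,r=.06,zz=.007):
    """top-face fit of a disc from cloud near xy at top height z, by colour"""
    P=cloud(s); m=(np.hypot(P[...,0]-xy[0],P[...,1]-xy[1])<r)&(abs(P[...,2]-z)<zz)
    if k in RNG: m&=cv2.inRange(cv2.cvtColor(s["bgr"],cv2.COLOR_BGR2HSV),*RNG[k])>0
    p=P[m]
    if len(p)<20: return None
    c,d=cv2.minEnclosingCircle(p[:,:2].astype(np.float32)); A=np.c_[p[:,:2],np.ones(len(p))]; n=np.linalg.lstsq(A,p[:,2],rcond=None)[0]
    return len(p),p.mean(0).round(4),np.round(c,4),round(2*d,4),"slope",n[:2].round(3)
E
python3 - <<'E'
from h import *
print(tz()[:,2].round(4),get_obs()["ee_pos"])
t=snap("top");sc=snap("scene")
print(disc(t,"d58"),disc(t,"d52"),disc(t,"d46"))
for s in(t,sc): print(topd(s,"d64",.086,(.562,-.007)),topd(s,"d58",.02,(.443,-.252)))
a=cv2.resize(t["bgr"][200:290,270:370],(400,360));b=cv2.resize(sc["bgr"][200:320,260:400],(420,360)); save("r6",np.hstack([a,b])[:,:800])
E
```

```text
[ 0.0306 -0.0154 -0.9994] [ 0.45402317 -0.25145443  0.15843441]
[] [([0.4915, -0.4196], 0.0534, (470, 263))] [([0.4751, 0.4036], 0.052, (162, 280))]
(432, array([ 0.5639, -0.0074,  0.0866]), array([ 0.5645, -0.0063]), 0.0651, 'slope', array([-0.009, -0.013])) None
(345, array([ 0.5629, -0.0073,  0.0859]), array([ 0.5631, -0.0065]), 0.0667, 'slope', array([0.006, 0.02 ])) (289, array([ 0.4432, -0.2512,  0.0195]), array([ 0.4425, -0.251 ]), 0.0616, 'slope', array([-0.024, -0.002]))
```

View pics/r6.png

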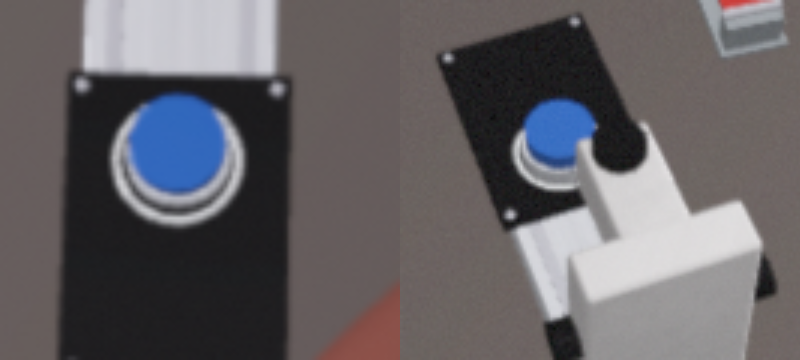

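Blue sits concentric on silver. Brass is at (0.4433,-0.2517). The tilt has crept up to 0.034, always in the same direction, so I'll flip the tool half a turn so that it decays.

>>> {"method": "play_rows", "body": {"steps": [{"translation":[-0.002,0,0],"spin":-0.12},{"translation":[-0.004,0,0.0],"spin":-0.24},{"translation":[-0.006,0,0.0],"spin":-0.36},{"translation":[-0.008,0,0.0],"spin":-0.48},{"translation":[-0.01,0,0.0],"spin":-0.6}]}}

```text
t: 22.28
ee_pos: [0.4447, -0.2515, 0.1585]
eef_rot: [0.0, -0.456, 0.89, -0.017]
contact_force: [-1.4, 0.1, -0.7]
grip_width: 0.999
```

>>> {"method": "play_rows", "body": {"steps": [{"translation":[0,0,0.0],"spin":-0.12},{"translation":[0,0,0.0],"spin":-0.24},{"translation":[0,0,0.0],"spin":-0.36},{"translation":[0,0,0.0],"spin":-0.48},{"translation":[0,0,0.0],"spin":-0.6}]}}

```text
t: 22.7
ee_pos: [0.4451, -0.2508, 0.1586]
eef_rot: [-0.005, -0.17, 0.985, -0.017]
contact_force: [0.4, -0.3, -0.5]
grip_width: 1.001
```

>>> {"method": "play_rows", "body": {"steps": [{"translation":[0,0,0.0],"spin":-0.12},{"translation":[0,0,0.0],"spin":-0.24},{"translation":[0,0,0.0],"spin":-0.36},{"translation":[0,0,0.0],"spin":-0.48},{"translation":[0,0,0.0],"spin":-0.6}]}}

```text
t: 23.12
ee_pos: [0.4456, -0.2501, 0.1587]
eef_rot: [-0.009, 0.131, 0.991, -0.014]
contact_force: [0.0, -0.2, 0.1]
grip_width: 1.002
```

>>> {"method": "play_rows", "body": {"steps": [{"translation":[0,0,-0.02],"spin":-0.12},{"translation":[0,0,-0.05],"spin":-0.24},{"translation":[0,0,-0.08],"spin":-0.36},{"translation":[0,0,-0.09],"spin":-0.48},{"translation":[0,0,-0.1],"spin":-0.6}]}}

```text
t: 23.53
ee_pos: [0.4451, -0.2486, 0.0568]
eef_rot: [-0.014, 0.421, 0.907, -0.011]
contact_force: [0.7, -0.4, -0.1]
grip_width: 0.998
```

>>> {"method": "play_rows", "body": {"steps": [{"translation":[0,0,-0.02],"spin":-0.12},{"translation":[0,0,-0.02],"spin":-0.24},{"translation":[0,0,-0.02],"spin":-0.36},{"translation":[0,0,-0.02],"spin":-0.48},{"translation":[0,0,-0.02],"spin":-0.6}]}}

```text
t: 23.95
ee_pos: [0.4455, -0.2479, 0.0368]
eef_rot: [-0.017, 0.672, 0.74, -0.006]
contact_force: [-0.5, -0.4, 0.0]
grip_width: 1.0
```

>>> {"method": "play_rows", "body": {"steps": [{"translation":[0,0,0],"spin":-0.07},{"translation":[0,0,0],"spin":-0.07}]}}

```text
t: 24.12
ee_pos: [0.4459, -0.2473, 0.0368]
eef_rot: [-0.017, 0.698, 0.715, -0.005]
contact_force: [0.6, -0.8, 0.2]
grip_width: 0.998
```

>>> {"method": "play_rows", "body": {"steps": [{"translation":[-0.0016,-0.0044,0],"spin":0},{"translation":[-0.0016,-0.0044,-0.015],"spin":0},{"translation":[-0.0016,-0.0044,-0.027],"spin":0},{"translation":[-0.0016,-0.0044,-0.031],"spin":0},{"translation":[-0.0016,-0.0044,-0.031],"spin":0}]}}

```text
t: 24.53
ee_pos: [0.4433, -0.2507, 0.0042]
eef_rot: [-0.019, 0.698, 0.716, -0.005]
contact_force: [0.5, 0.2, -0.6]
grip_width: 1.002
```

>>> {"method": "play_rows", "body": {"steps": [{"translation":[0,0,0],"spin":0},{"translation":[0,0,0],"spin":0},{"translation":[0,0,0],"spin":0},{"translation":[0,0,0],"spin":0},{"translation":[0,0,0],"spin":0}], "fingers": 0}}

```text
t: 24.95
ee_pos: [0.4437, -0.2511, 0.0053]
eef_rot: [-0.018, 0.698, 0.716, -0.005]
contact_force: [-1.4, 0.9, 5.5]
grip_width: 0.65
```

>>> {"method": "play_rows", "body": {"steps": [{"translation":[0,0,0.02],"spin":0},{"translation":[0,0,0.055],"spin":0},{"translation":[0,0,0.09],"spin":0},{"translation":[0,0,0.125],"spin":0},{"translation":[0,0,0.14],"spin":0}]}}

```text
t: 25.37
ee_pos: [0.445, -0.2523, 0.1505]
eef_rot: [-0.015, 0.698, 0.716, -0.005]
contact_force: [1.0, 0.5, -1.2]
grip_width: 0.651
```

>>> {"method": "play_rows", "body": {"steps": [{"translation":[0.016,0.034,0.005],"spin":0},{"translation":[0.032,0.068,0.01],"spin":0},{"translation":[0.048,0.102,0.01],"spin":0},{"translation":[0.064,0.136,0.01],"spin":0},{"translation":[0.08,0.17,0.01],"spin":0}]}}

```text
t: 25.78
ee_pos: [0.5257, -0.0806, 0.161]
eef_rot: [-0.015, 0.698, 0.716, -0.005]
contact_force: [-0.5, 0.0, -1.4]
grip_width: 0.649
```

>>> {"method": "play_rows", "body": {"steps": [{"translation":[0.016,0.034,0],"spin":0},{"translation":[0.032,0.064,0],"spin":0},{"translation":[0.037,0.073,0],"spin":0},{"translation":[0.037,0.073,0],"spin":0},{"translation":[0.037,0.073,0],"spin":0}]}}

```text
t: 26.2
ee_pos: [0.5626, -0.0074, 0.1609]
eef_rot: [-0.015, 0.697, 0.717, -0.005]
contact_force: [0.1, -0.7, -1.6]
grip_width: 0.653
```

>>> {"method": "play_rows", "body": {"steps": [{"translation":[0.001,0.0,-0.02],"spin":0},{"translation":[0.001,0.0,-0.04],"spin":0},{"translation":[0.001,0.0,-0.055],"spin":0},{"translation":[0.001,0.0,-0.063],"spin":0},{"translation":[0.001,0.0,-0.064],"spin":0}]}}

```text
t: 26.62
ee_pos: [0.5621, -0.0084, 0.0952]
eef_rot: [-0.016, 0.698, 0.716, -0.006]
contact_force: [-0.5, -1.0, -2.0]
grip_width: 0.647
```

>>> {"method": "play_rows", "body": {"steps": [{"translation":[0,0,-0.001],"spin":0},{"translation":[0,0,-0.002],"spin":0},{"translation":[0,0,-0.002],"spin":0}]}}

```text
t: 26.87
ee_pos: [0.5625, -0.0089, 0.094]
eef_rot: [-0.015, 0.698, 0.716, -0.006]
contact_force: [-0.5, 0.8, -1.5]
grip_width: 0.653
```

>>> {"method": "play_rows", "body": {"steps": [{"translation":[0.0005,0.0024,0],"spin":0},{"translation":[0.0005,0.0024,-0.001],"spin":0},{"translation":[0.0005,0.0024,-0.0025],"spin":0},{"translation":[0.0005,0.0024,-0.0025],"spin":0}]}}

```text
t: 27.2
ee_pos: [0.5631, -0.0064, 0.0915]
eef_rot: [-0.015, 0.698, 0.716, -0.006]
contact_force: [1.0, -0.5, -1.4]
grip_width: 0.649
```

>>> {"method": "play_rows", "body": {"steps": [{"translation":[0,0,0],"spin":0},{"translation":[0,0,0],"spin":0},{"translation":[0,0,0.001],"spin":0},{"translation":[0,0,0.002],"spin":0},{"translation":[0,0,0.003],"spin":0}], "fingers": 1}}

```text
t: 27.62
ee_pos: [0.5632, -0.0064, 0.0947]
eef_rot: [-0.015, 0.698, 0.716, -0.006]
contact_force: [-0.3, 0.1, 0.2]
grip_width: 1.003
```

>>> {"method": "play_rows", "body": {"steps": [{"translation":[0,0,0.02],"spin":0},{"translation":[0,0,0.05],"spin":0},{"translation":[0,-0.03,0.07],"spin":0},{"translation":[0.0,-0.07,0.07],"spin":0},{"translation":[-0.01,-0.11,0.07],"spin":0}]}}

```text
t: 28.03
ee_pos: [0.5549, -0.1177, 0.1669]
eef_rot: [-0.013, 0.697, 0.717, -0.005]
contact_force: [1.5, -1.0, -0.7]
grip_width: 1.003
```

>>> {"method": "play_rows", "body": {"steps": [{"translation":[-0.01,-0.035,0],"spin":0},{"translation":[-0.02,-0.07,0],"spin":0},{"translation":[-0.03,-0.105,0],"spin":0},{"translation":[-0.04,-0.14,0.0],"spin":0},{"translation":[-0.05,-0.17,0],"spin":0}]}}

```text
t: 28.45
ee_pos: [0.5042, -0.2899, 0.1672]
eef_rot: [-0.013, 0.697, 0.717, -0.005]
contact_force: [0.6, -0.4, 0.2]
grip_width: 1.002
```

```bash
python3 - <<'E'
from h import *
print(tz()[:,2].round(4),get_obs()["ee_pos"])
t=snap("top");sc=snap("scene")
print(disc(t,"d58",.086),disc(t,"d52"),disc(t,"d46"))
for s in(t,sc): print(topd(s,"d64",.086,(.562,-.007)),topd(s,"d58",.106,(.563,-.007)),topd(s,"d52",.02,(.495,-.414)))
a=cv2.resize(t["bgr"][200:290,270:370],(400,360));b=cv2.resize(sc["bgr"][200:320,140:400],(780,360)); save("r7",np.vstack([np.hstack([a,a[:,:380]*0]),b]))
E
```

```text
[-0.0252  0.0111 -0.9996] [ 0.50415505 -0.28992705  0.16716678]
[([0.5673, -0.0093], 0.06, (315, 233))] [([0.4954, -0.4156], 0.0565, (468, 261))] [([0.4751, 0.4036], 0.052, (162, 280))]
(42, array([0.5423, 0.0019, 0.085 ]), array([ 0.5559, -0.0034]), 0.0601, 'slope', array([-0.055,  0.075])) (353, array([ 0.5646, -0.0091,  0.1063]), array([ 0.5646, -0.0089]), 0.0594, 'slope', array([-0.006, -0.002])) (226, array([ 0.493 , -0.4172,  0.0202]), array([ 0.4955, -0.4137]), 0.0526, 'slope', array([-0.023, -0.029]))
(34, array([ 0.5841, -0.0176,  0.0842]), array([ 0.5686, -0.0056]), 0.0627, 'slope', array([-0.057,  0.043])) (312, array([ 0.5654, -0.0084,  0.106 ]), array([ 0.5631, -0.0075]), 0.0623, 'slope', array([-0.001, -0.007])) (267, array([ 0.4958, -0.4127,  0.0196]), array([ 0.4946, -0.4133]), 0.0539, 'slope', array([-0.016, -0.011]))
```

View pics/r7.png

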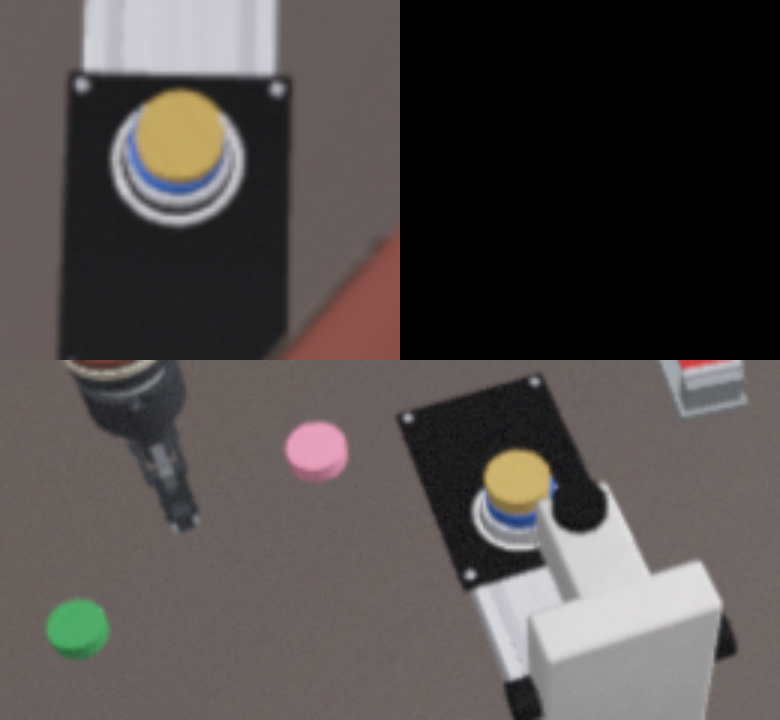

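Brass is on and flat, about 2 mm to -y. Next green, at (0.495,-0.4138).

>>> {"method": "play_rows", "body": {"steps": [{"translation":[-0.003,-0.035,0],"spin":0},{"translation":[-0.006,-0.07,-0.02],"spin":0},{"translation":[-0.008,-0.1,-0.05],"spin":0},{"translation":[-0.008,-0.122,-0.08],"spin":0},{"translation":[-0.008,-0.124,-0.11],"spin":0}]}}

```text
t: 28.97
ee_pos: [0.495, -0.4197, 0.0558]
eef_rot: [-0.012, 0.7, 0.714, -0.006]
contact_force: [-0.5, -0.6, -0.1]
grip_width: 1.0
```

>>> {"method": "play_rows", "body": {"steps": [{"translation":[0,0,-0.01],"spin":0},{"translation":[0,0,-0.015],"spin":0},{"translation":[0,0,-0.015],"spin":0}]}}

```text
t: 29.22
ee_pos: [0.495, -0.4186, 0.0405]
eef_rot: [-0.012, 0.7, 0.714, -0.005]
contact_force: [0.3, -0.4, 0.5]
grip_width: 1.002
```

>>> {"method": "play_rows", "body": {"steps": [{"translation":[0.001,0.0046,-0.012],"spin":0},{"translation":[0.001,0.0046,-0.024],"spin":0},{"translation":[0.001,0.0046,-0.033],"spin":0},{"translation":[0.001,0.0046,-0.035],"spin":0},{"translation":[0.001,0.0046,-0.035],"spin":0}]}}

```text
t: 29.63
ee_pos: [0.4957, -0.4132, 0.0046]
eef_rot: [-0.013, 0.699, 0.715, -0.005]
contact_force: [0.1, 0.2, 0.2]
grip_width: 1.0
```

>>> {"method": "play_rows", "body": {"steps": [{"translation":[0,0,0],"spin":0},{"translation":[0,0,0],"spin":0},{"translation":[0,0,0],"spin":0},{"translation":[0,0,0],"spin":0},{"translation":[0,0,0],"spin":0}], "fingers": 0}}

```text
t: 30.05
ee_pos: [0.4962, -0.4139, 0.0058]
eef_rot: [-0.012, 0.7, 0.715, -0.006]
contact_force: [0.5, 0.9, 5.7]
grip_width: 0.58
```

>>> {"method": "play_rows", "body": {"steps": [{"translation":[0,0,0.02],"spin":0},{"translation":[0,0,0.055],"spin":0},{"translation":[0,0,0.09],"spin":0},{"translation":[0,0,0.13],"spin":0},{"translation":[0,0,0.165],"spin":0}]}}

```text
t: 30.47
ee_pos: [0.4961, -0.4138, 0.1732]
eef_rot: [-0.012, 0.7, 0.714, -0.006]
contact_force: [1.4, -0.6, -0.4]
grip_width: 0.578
```

>>> {"method": "play_rows", "body": {"steps": [{"translation":[0.006,0.036,0],"spin":0},{"translation":[0.012,0.072,0],"spin":0},{"translation":[0.018,0.108,0],"spin":0},{"translation":[0.024,0.144,0],"spin":0},{"translation":[0.03,0.18,0],"spin":0}]}}

```text
t: 30.88
ee_pos: [0.526, -0.2323, 0.1732]
eef_rot: [-0.012, 0.7, 0.714, -0.005]
contact_force: [1.1, 0.5, -1.1]
grip_width: 0.581
```

>>> {"method": "play_rows", "body": {"steps": [{"translation":[0.006,0.036,0],"spin":0},{"translation":[0.012,0.072,0],"spin":0},{"translation":[0.018,0.108,0],"spin":0},{"translation":[0.024,0.144,0],"spin":0},{"translation":[0.03,0.17,0],"spin":0}]}}

```text
t: 31.3
ee_pos: [0.5559, -0.0594, 0.1734]
eef_rot: [-0.012, 0.699, 0.715, -0.005]
contact_force: [-0.5, -0.7, -0.8]
grip_width: 0.581
```

>>> {"method": "play_rows", "body": {"steps": [{"translation":[0.004,0.025,0],"spin":0},{"translation":[0.007,0.045,0],"spin":0},{"translation":[0.007,0.05,0],"spin":0},{"translation":[0.007,0.05,0],"spin":0}]}}

```text
t: 31.63
ee_pos: [0.5629, -0.0082, 0.1734]
eef_rot: [-0.012, 0.698, 0.716, -0.005]
contact_force: [-0.5, -0.3, -0.8]
grip_width: 0.578
```

>>> {"method": "play_rows", "body": {"steps": [{"translation":[0.001,0.0015,-0.02],"spin":0},{"translation":[0.001,0.0015,-0.037],"spin":0},{"translation":[0.001,0.0015,-0.052],"spin":0},{"translation":[0.001,0.0015,-0.056],"spin":0},{"translation":[0.001,0.0015,-0.057],"spin":0}]}}

```text
t: 32.05
ee_pos: [0.5631, -0.0077, 0.1153]
eef_rot: [-0.013, 0.699, 0.715, -0.006]
contact_force: [-0.1, 0.3, 0.6]
grip_width: 0.579
```

>>> {"method": "play_rows", "body": {"steps": [{"translation":[0,0,-0.001],"spin":0},{"translation":[0,0,-0.002],"spin":0},{"translation":[0,0,-0.002],"spin":0}]}}

```text
t: 32.3
ee_pos: [0.5635, -0.0081, 0.1141]
eef_rot: [-0.012, 0.699, 0.715, -0.006]
contact_force: [0.2, -0.5, -0.7]
grip_width: 0.581
```

>>> {"method": "play_rows", "body": {"steps": [{"translation":[0,0.0012,0],"spin":0},{"translation":[0,0.0012,-0.001],"spin":0},{"translation":[0,0.0012,-0.0022],"spin":0},{"translation":[0,0.0012,-0.0022],"spin":0}]}}

```text
t: 32.63
ee_pos: [0.5635, -0.0068, 0.1118]
eef_rot: [-0.012, 0.699, 0.715, -0.006]
contact_force: [-0.5, 0.9, -1.0]
grip_width: 0.578
```

>>> {"method": "play_rows", "body": {"steps": [{"translation":[0,0,0],"spin":0},{"translation":[0,0,0],"spin":0},{"translation":[0,0,0.001],"spin":0},{"translation":[0,0,0.002],"spin":0},{"translation":[0,0,0.003],"spin":0}], "fingers": 1}}

```text
t: 33.05
ee_pos: [0.5635, -0.0069, 0.115]
eef_rot: [-0.012, 0.699, 0.715, -0.006]
contact_force: [-0.1, 0.4, 0.5]
grip_width: 1.001
```

>>> {"method": "play_rows", "body": {"steps": [{"translation":[0,0,0.02],"spin":0},{"translation":[0,0,0.05],"spin":0},{"translation":[0,0.03,0.06],"spin":0},{"translation":[0.0,0.07,0.06],"spin":0},{"translation":[0,0.11,0.06],"spin":0}]}}

```text
t: 33.47
ee_pos: [0.5643, 0.1037, 0.1766]
eef_rot: [-0.011, 0.7, 0.714, -0.005]
contact_force: [1.2, 0.0, 0.2]
grip_width: 0.998
```

>>> {"method": "play_rows", "body": {"steps": [{"translation":[-0.01,0.035,0],"spin":0},{"translation":[-0.02,0.07,0],"spin":0},{"translation":[-0.03,0.105,0],"spin":0},{"translation":[-0.04,0.14,0.0],"spin":0},{"translation":[-0.05,0.17,0],"spin":0}]}}

```text
t: 33.88
ee_pos: [0.5135, 0.2758, 0.1769]
eef_rot: [-0.011, 0.7, 0.714, -0.004]
contact_force: [0.5, -0.9, 0.3]
grip_width: 0.998
```

```bash
python3 - <<'E'
from h import *
print(tz()[:,2].round(4),get_obs()["ee_pos"])
t=snap("top");sc=snap("scene"); save("top8",t["bgr"])
print(disc(t,"d52",.106),disc(t,"d46"))
for s in(t,sc): print(topd(s,"d52",.126,(.563,-.007)),topd(s,"d46",.02,(.475,.403)))
E
```

```text
[-0.0223  0.0094 -0.9997] [0.51351214 0.27584152 0.17686613]
[([0.5679, -0.0094], 0.0543, (314, 231))] []
(292, array([ 0.5648, -0.0081,  0.1263]), array([ 0.5653, -0.0078]), 0.0519, 'slope', array([-0.014, -0.009])) None
(261, array([ 0.5654, -0.0073,  0.1259]), array([ 0.5641, -0.0046]), 0.0576, 'slope', array([-0.021,  0.014])) (155, array([0.4764, 0.4027, 0.0199]), array([0.476 , 0.4037]), 0.0523, 'slope', array([ 0.007, -0.007]))
```

>>> {"method": "play_rows", "body": {"steps": [{"translation":[-0.01,0.035,0],"spin":0},{"translation":[-0.02,0.07,-0.02],"spin":0},{"translation":[-0.03,0.1,-0.05],"spin":0},{"translation":[-0.037,0.125,-0.08],"spin":0},{"translation":[-0.037,0.127,-0.11],"spin":0}]}}

```text
t: 34.4
ee_pos: [0.4742, 0.4081, 0.0659]
eef_rot: [-0.012, 0.697, 0.717, -0.004]
contact_force: [0.2, -0.3, 0.3]
grip_width: 0.996
```

>>> {"method": "play_rows", "body": {"steps": [{"translation":[0,0,-0.02],"spin":0},{"translation":[0,0,-0.025],"spin":0},{"translation":[0,0,-0.025],"spin":0}]}}

```text
t: 34.65
ee_pos: [0.4732, 0.4071, 0.0393]
eef_rot: [-0.012, 0.697, 0.717, -0.005]
contact_force: [-0.5, -0.1, 0.2]
grip_width: 0.998
```

>>> {"method": "play_rows", "body": {"steps": [{"translation":[0.0028,-0.0046,-0.012],"spin":0},{"translation":[0.0028,-0.0046,-0.024],"spin":0},{"translation":[0.0028,-0.0046,-0.033],"spin":0},{"translation":[0.0028,-0.0046,-0.034],"spin":0},{"translation":[0.0028,-0.0046,-0.034],"spin":0}]}}

```text
t: 35.07
ee_pos: [0.4757, 0.402, 0.0046]
eef_rot: [-0.013, 0.697, 0.717, -0.006]
contact_force: [0.2, 0.2, 0.6]
grip_width: 0.998
```

>>> {"method": "play_rows", "body": {"steps": [{"translation":[0,0,0],"spin":0},{"translation":[0,0,0],"spin":0},{"translation":[0,0,0],"spin":0},{"translation":[0,0,0],"spin":0},{"translation":[0,0,0],"spin":0}], "fingers": 0}}

```text
t: 35.48
ee_pos: [0.4763, 0.4025, 0.0058]
eef_rot: [-0.012, 0.697, 0.717, -0.005]
contact_force: [-1.3, -1.2, 5.7]
grip_width: 0.512
```

>>> {"method": "play_rows", "body": {"steps": [{"translation":[0,0,0],"spin":0},{"translation":[0,0,0.035],"spin":0},{"translation":[0,0,0.075],"spin":0},{"translation":[0,0,0.115],"spin":0},{"translation":[0,0,0.155],"spin":0}]}}

```text
t: 35.9
ee_pos: [0.4758, 0.4022, 0.1622]
eef_rot: [-0.012, 0.697, 0.717, -0.005]
contact_force: [0.7, 0.7, -1.0]
grip_width: 0.508
```

>>> {"method": "play_rows", "body": {"steps": [{"translation":[0.008,-0.036,0.02],"spin":0},{"translation":[0.016,-0.072,0.03],"spin":0},{"translation":[0.024,-0.108,0.03],"spin":0},{"translation":[0.032,-0.144,0.03],"spin":0},{"translation":[0.04,-0.18,0.03],"spin":0}]}}

```text
t: 36.32
ee_pos: [0.5159, 0.2208, 0.1925]
eef_rot: [-0.012, 0.697, 0.717, -0.005]
contact_force: [-0.2, -0.3, -1.1]
grip_width: 0.51
```

>>> {"method": "play_rows", "body": {"steps": [{"translation":[0.008,-0.036,0],"spin":0},{"translation":[0.016,-0.072,0],"spin":0},{"translation":[0.024,-0.108,0],"spin":0},{"translation":[0.032,-0.144,0],"spin":0},{"translation":[0.04,-0.18,0],"spin":0}]}}

```text
t: 36.73
ee_pos: [0.5558, 0.039, 0.1925]
eef_rot: [-0.012, 0.697, 0.717, -0.005]
contact_force: [1.4, 0.5, -0.1]
grip_width: 0.509
```

>>> {"method": "play_rows", "body": {"steps": [{"translation":[0.004,-0.025,0],"spin":0},{"translation":[0.007,-0.045,0],"spin":0},{"translation":[0.007,-0.048,0],"spin":0},{"translation":[0.007,-0.048,0],"spin":0}]}}

```text
t: 37.07
ee_pos: [0.5628, -0.0101, 0.1922]
eef_rot: [-0.012, 0.698, 0.716, -0.005]
contact_force: [0.2, 0.6, -1.2]
grip_width: 0.511
```

>>> {"method": "play_rows", "body": {"steps": [{"translation":[0,0,-0.02],"spin":0},{"translation":[0,0,-0.037],"spin":0},{"translation":[0,0,-0.052],"spin":0},{"translation":[0,0,-0.055],"spin":0},{"translation":[0,0,-0.055],"spin":0}]}}

```text
t: 37.48
ee_pos: [0.5618, -0.0087, 0.1362]
eef_rot: [-0.013, 0.697, 0.717, -0.006]
contact_force: [-0.0, 0.3, -1.1]
grip_width: 0.508
```

>>> {"method": "play_rows", "body": {"steps": [{"translation":[0.002,0.0015,0],"spin":0},{"translation":[0.002,0.0015,-0.001],"spin":0},{"translation":[0.002,0.0015,-0.002],"spin":0},{"translation":[0.002,0.0015,-0.003],"spin":0},{"translation":[0.002,0.0015,-0.003],"spin":0}]}}

```text
t: 37.9
ee_pos: [0.564, -0.0073, 0.1334]
eef_rot: [-0.013, 0.697, 0.717, -0.006]
contact_force: [0.3, 0.7, -1.1]
grip_width: 0.51
```

>>> {"method": "play_rows", "body": {"steps": [{"translation":[0,0,-0.0005],"spin":0},{"translation":[0,0,-0.001],"spin":0},{"translation":[0,0,-0.001],"spin":0}]}}

```text
t: 38.15
ee_pos: [0.564, -0.0073, 0.1324]
eef_rot: [-0.013, 0.697, 0.717, -0.006]
contact_force: [0.4, -1.7, -0.3]
grip_width: 0.511
```

>>> {"method": "play_rows", "body": {"steps": [{"translation":[0,0,-0.0006],"spin":0},{"translation":[0,0,-0.0006],"spin":0},{"translation":[0,0,0],"spin":0},{"translation":[0,0,0.001],"spin":0},{"translation":[0,0,0.003],"spin":0}], "fingers": 1}}

```text
t: 38.57
ee_pos: [0.5639, -0.0073, 0.1355]
eef_rot: [-0.013, 0.697, 0.717, -0.006]
contact_force: [-0.1, -1.4, 0.4]
grip_width: 1.0
```

>>> {"method": "play_rows", "body": {"steps": [{"translation":[0,0,0.02],"spin":0},{"translation":[0,0,0.05],"spin":0},{"translation":[0,0,0.07],"spin":0},{"translation":[-0.03,0.01,0.07],"spin":0},{"translation":[-0.06,0.02,0.07],"spin":0}]}}

```text
t: 38.98
ee_pos: [0.5047, 0.0123, 0.2067]
eef_rot: [-0.013, 0.698, 0.716, -0.005]
contact_force: [-0.2, 0.5, 0.2]
grip_width: 1.0
```

>>> {"method": "play_rows", "body": {"steps": [{"translation":[0,0.04,0],"spin":0},{"translation":[0,0.08,0],"spin":0},{"translation":[0,0.12,0],"spin":0},{"translation":[0,0.14,0],"spin":0}], "fingers": 0}}

```text
t: 39.32
ee_pos: [0.5041, 0.1557, 0.2073]
eef_rot: [-0.013, 0.697, 0.717, -0.004]
contact_force: [0.0, -0.6, -0.4]
grip_width: 0.451
```

```bash
python3 - <<'E'
from h import *
print(tz()[:,2].round(4),get_obs()["ee_pos"])
t=snap("top");sc=snap("scene")
for s in(t,sc): print(topd(s,"d46",.146,(.563,-.007)),"\n ",ringc(s,314,244) if s is t else "")
a=cv2.resize(t["bgr"][200:290,270:370],(400,360));b=cv2.resize(sc["bgr"][200:300,280:390],(396,360)); save("r9",np.hstack([a,b]))
E
```

```text
[-0.0241  0.0112 -0.9996] [0.50413419 0.1556526  0.20731872]
(248, array([ 0.5653, -0.0069,  0.1463]), array([ 0.5655, -0.0072]), 0.0468, 'slope', array([ 0.012, -0.014])) 
  ((array([ 0.56154238, -0.00740905]), np.float64(0.032655290572495915)), array([ 0.51947084, -0.04977581]), array([0.60480355, 0.03564701]))
(218, array([ 0.5664, -0.0062,  0.1457]), array([ 0.5653, -0.0049]), 0.0487, 'slope', array([-0.048,  0.005]))
```

View pics/r9.png

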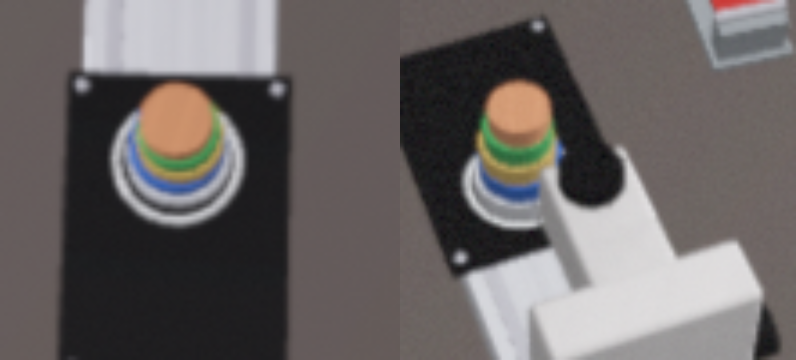

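The stack is complete and upright; tops are within about 2–4 mm of the mark by camera and within 1 mm by TCP. To slide in, I'll push the plate's front edge with closed fingertips, which can't slip.

>>> {"method": "play_rows", "body": {"steps": [{"translation":[-0.028,-0.03,0],"spin":0},{"translation":[-0.055,-0.06,0],"spin":0},{"translation":[-0.08,-0.09,0],"spin":0},{"translation":[-0.105,-0.12,0],"spin":0},{"translation":[-0.119,-0.152,0],"spin":0}], "fingers": 0}}

```text
t: 39.83
ee_pos: [0.3832, 0.0023, 0.2072]
eef_rot: [-0.012, 0.696, 0.718, -0.005]
contact_force: [1.1, -1.7, -0.2]
grip_width: -0.006
```

>>> {"method": "play_rows", "body": {"steps": [{"translation":[0,0,-0.02],"spin":0},{"translation":[0,0,-0.05],"spin":0},{"translation":[0,0,-0.08],"spin":0},{"translation":[0,0,-0.1],"spin":0},{"translation":[0,0,-0.11],"spin":0}]}}

```text
t: 40.25
ee_pos: [0.3819, 0.0021, 0.0948]
eef_rot: [-0.014, 0.696, 0.718, -0.005]
contact_force: [-1.3, -0.4, -0.3]
grip_width: -0.0
```

>>> {"method": "play_rows", "body": {"steps": [{"translation":[0,0,-0.02],"spin":0},{"translation":[0,0,-0.04],"spin":0},{"translation":[0,0,-0.052],"spin":0},{"translation":[0,0,-0.056],"spin":0},{"translation":[0,0,-0.056],"spin":0}]}}

```text
t: 40.67
ee_pos: [0.3816, 0.0021, 0.0386]
eef_rot: [-0.014, 0.696, 0.718, -0.006]
contact_force: [0.7, 0.3, 1.2]
grip_width: 0.0
```

>>> {"method": "play_rows", "body": {"steps": [{"translation":[0.003,0,0],"spin":0},{"translation":[0.006,0,0],"spin":0},{"translation":[0.01,0,0],"spin":0},{"translation":[0.014,0,0],"spin":0},{"translation":[0.018,0,0],"spin":0}]}}

```text
t: 41.08
ee_pos: [0.4004, 0.0019, 0.0393]
eef_rot: [-0.014, 0.696, 0.718, -0.006]
contact_force: [-1.4, -1.6, 7.4]
grip_width: 0.0
```

>>> {"method": "play_rows", "body": {"steps": [{"translation":[0.003,0,0],"spin":0},{"translation":[0.006,0,0],"spin":0},{"translation":[0.009,-0.0005,0],"spin":0},{"translation":[0.012,-0.0007,0],"spin":0},{"translation":[0.016,-0.001,0],"spin":0}]}}

```text
t: 41.5
ee_pos: [0.4168, 0.0011, 0.0397]
eef_rot: [-0.014, 0.696, 0.718, -0.005]
contact_force: [-2.6, 1.5, 6.4]
grip_width: 0.001
```

```bash
python3 - <<'E'
from h import *
sc=snap("scene"); print(topd(sc,"d46",.146,(.58,-.007)))
save("s10",cv2.resize(sc["bgr"][150:310,230:390],(640,640)))
E
```

```text
(217, array([ 0.5812, -0.0072,  0.1459]), array([ 0.581 , -0.0073]), 0.0486, 'slope', array([-0.026,  0.009]))
```

View pics/s10.png

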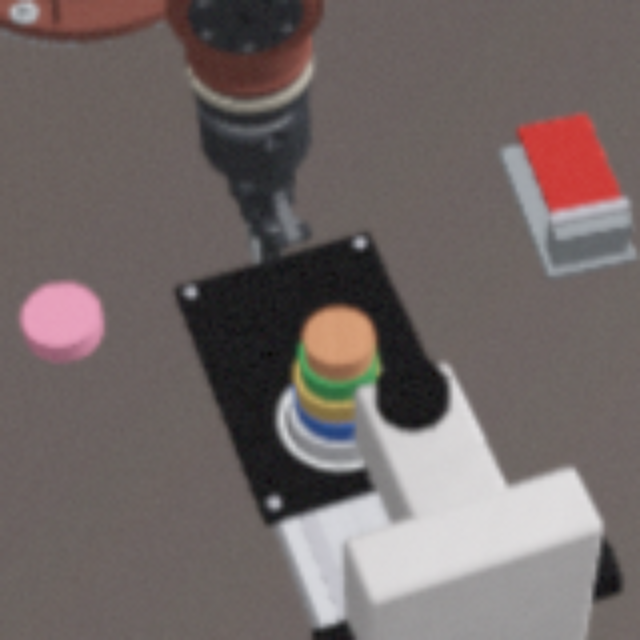

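The plate and stack move together with the tool. Continuing gently.

>>> {"method": "play_rows", "body": {"steps": [{"translation":[0.005,0,-0.0005],"spin":0},{"translation":[0.01,-0.0005,-0.0005],"spin":0},{"translation":[0.016,-0.001,-0.0005],"spin":0},{"translation":[0.022,-0.001,-0.0005],"spin":0},{"translation":[0.028,-0.0015,-0.0005],"spin":0}]}}

```text
t: 41.97
ee_pos: [0.4462, -0.0007, 0.0396]
eef_rot: [-0.013, 0.696, 0.718, -0.005]
contact_force: [-1.8, 0.7, 7.0]
grip_width: 0.001
```

>>> {"method": "play_rows", "body": {"steps": [{"translation":[0.006,0,-0.0005],"spin":0},{"translation":[0.012,-0.0005,-0.0005],"spin":0},{"translation":[0.018,-0.001,-0.0005],"spin":0},{"translation":[0.024,-0.0015,-0.0005],"spin":0},{"translation":[0.03,-0.002,-0.0005],"spin":0}]}}

```text
t: 42.38
ee_pos: [0.4769, -0.0027, 0.0396]
eef_rot: [-0.013, 0.696, 0.718, -0.005]
contact_force: [-2.0, 1.3, 8.5]
grip_width: -0.002
```

>>> {"method": "play_rows", "body": {"steps": [{"translation":[0.006,0,-0.0005],"spin":0},{"translation":[0.012,-0.0005,-0.0005],"spin":0},{"translation":[0.018,-0.001,-0.0005],"spin":0},{"translation":[0.024,-0.0015,-0.0005],"spin":0},{"translation":[0.03,-0.002,-0.0005],"spin":0}]}}

```text
t: 42.8
ee_pos: [0.5077, -0.0046, 0.0397]
eef_rot: [-0.013, 0.696, 0.718, -0.005]
contact_force: [-1.3, 2.4, 8.0]
grip_width: 0.0
```

>>> {"method": "play_rows", "body": {"steps": [{"translation":[0.005,0,0],"spin":0},{"translation":[0.01,-0.0005,0],"spin":0},{"translation":[0.014,-0.001,0],"spin":0},{"translation":[0.018,-0.001,0],"spin":0},{"translation":[0.022,-0.001,0],"spin":0}]}}

```text
t: 43.22
ee_pos: [0.53, -0.0057, 0.0397]
eef_rot: [-0.013, 0.696, 0.718, -0.005]
contact_force: [-2.6, -0.7, 5.8]
grip_width: -0.003
```

>>> {"method": "play_rows", "body": {"steps": [{"translation":[0.003,0,0],"spin":0},{"translation":[0.006,0,0],"spin":0},{"translation":[0.009,-0.0005,0],"spin":0},{"translation":[0.012,-0.0005,0],"spin":0},{"translation":[0.015,-0.001,0],"spin":0}]}}

```text
t: 43.63
ee_pos: [0.5453, -0.0067, 0.0397]
eef_rot: [-0.013, 0.696, 0.718, -0.005]
contact_force: [-1.8, 0.1, 4.9]
grip_width: -0.001
```

>>> {"method": "play_rows", "body": {"steps": [{"translation":[0.002,0,0],"spin":0},{"translation":[0.003,0,0],"spin":0},{"translation":[0.005,0,0],"spin":0},{"translation":[0.006,0,0],"spin":0},{"translation":[0.007,0,0],"spin":0}]}}

```text
t: 44.05
ee_pos: [0.5524, -0.007, 0.0397]
eef_rot: [-0.012, 0.696, 0.718, -0.005]
contact_force: [-2.2, -3.1, 3.8]
grip_width: -0.0
```

>>> {"method": "play_rows", "body": {"steps": [{"translation":[0.002,0,0],"spin":0},{"translation":[0.003,0,0],"spin":0},{"translation":[0.003,0,0],"spin":0}]}}

```text
t: 44.3
ee_pos: [0.5529, -0.007, 0.0396]
eef_rot: [-0.014, 0.696, 0.718, -0.007]
contact_force: [-15.8, -3.8, 14.3]
grip_width: -0.002
```

The rear stop is reached: -16 N, and total travel about 0.151 m. Backing off and checking the stack.

>>> {"method": "play_rows", "body": {"steps": [{"translation":[-0.003,0,0],"spin":0},{"translation":[-0.015,0,0],"spin":0},{"translation":[-0.03,0,0.0],"spin":0},{"translation":[-0.05,0.0,0.0],"spin":0},{"translation":[-0.06,0.0,0.02],"spin":0}]}}

```text
t: 44.72
ee_pos: [0.4885, -0.0055, 0.0554]
eef_rot: [-0.018, 0.696, 0.718, -0.008]
contact_force: [-0.4, 1.4, -0.1]
grip_width: 0.001
```

>>> {"method": "play_rows", "body": {"steps": [{"translation":[0,0,0.04],"spin":0},{"translation":[0,0,0.07],"spin":0},{"translation":[-0.01,0.04,0.08],"spin":0},{"translation":[-0.02,0.08,0.08],"spin":0},{"translation":[-0.03,0.11,0.08],"spin":0}]}}

```text
t: 45.13
ee_pos: [0.4585, 0.1066, 0.1362]
eef_rot: [-0.018, 0.696, 0.718, -0.007]
contact_force: [0.2, -0.1, 0.0]
grip_width: -0.003
```

```bash
python3 - <<'E'
from h import *
print(get_obs()["ee_pos"])
t=snap("top");sc=snap("scene"); np.savez("t11.npz",**t)
for s in(t,sc): print([ (k,topd(s,k,z,(.712,-.015))) for k,z in(("d46",.146),("d52",.126),("d58",.106),("d64",.086))])
for u,v in ((301,239),(339,240)): print(screw(t,u,v))
H=cv2.cvtColor(t["bgr"],cv2.COLOR_BGR2HSV)
m=(((H[...,0]<6)|(H[...,0]>174))&(H[...,1]>180)&(H[...,2]>120)).astype(np.uint8)*255; m[:250]=0;m[330:]=0;m[:,:190]=0;m[:,260:]=0
c=max(cv2.findContours(m,0,1)[0],key=cv2.contourArea); p=np.array([ray(t,a,b,.05)[:2] for a,b in c[:,0]],np.float32); print(cv2.minAreaRect(p),cv2.boxPoints(cv2.minAreaRect(p)).round(3).tolist())
a=cv2.resize(t["bgr"][140:330,190:360],(510,570)); b=cv2.resize(sc["bgr"][200:350,290:370],(288,540)); b=np.vstack([b,b[:30]*0]); save("r11",np.hstack([a,b]))
E
```

```text
[0.45847038 0.10662781 0.13624343]
[('d46', (72, array([ 0.6992, -0.0155,  0.1459]), array([ 0.7061, -0.0161]), 0.0412, 'slope', array([0.021, 0.   ]))), ('d52', (21, array([ 0.6919, -0.0235,  0.1256]), array([ 0.6982, -0.0208]), 0.038, 'slope', array([-0.264, -0.067]))), ('d58', (46, array([ 0.6928, -0.0234,  0.1058]), array([ 0.709 , -0.0199]), 0.0547, 'slope', array([-0.075, -0.05 ]))), ('d64', (43, array([ 0.6894, -0.0103,  0.0852]), array([ 0.7036, -0.014 ]), 0.0582, 'slope', array([-0.008,  0.037])))]
[('d46', None), ('d52', None), ('d58', None), ('d64', None)]
[0.55630721 0.02726963 0.046     ]
[ 0.55494795 -0.07007364  0.046     ]
((0.4408380389213562, 0.2585867941379547), (0.008642712607979774, 0.07197891920804977), 80.60538482666016) [[0.4050000011920929, 0.25999999046325684], [0.47600001096725464, 0.24799999594688416], [0.47699999809265137, 0.25699999928474426], [0.4059999883174896, 0.26899999380111694]]
```

View pics/r11.png

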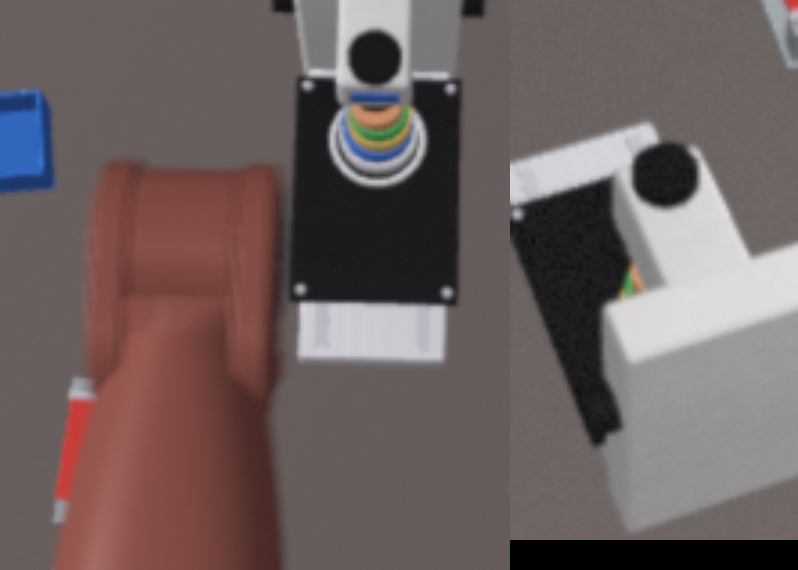

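Stack stands under the head (377,130), with the plate in. I'll verify the screw positions and locate the paddle from the first (unoccluded) picture.

```bash
python3 - <<'E'
from h import *
t=dict(np.load("t11.npz")); t4=dict(np.load("top4.npz")); t5=dict(np.load("top5.npz"))
print("now",screw(t,290,236),screw(t,339,237)); print("out",screw(t5,288,292),screw(t5,338,293), "first",screw(dict(np.load("top1.npz")),290,239))
for n,box in(("top1",(200,260,245,325)),("scene2",(350,170,395,220))):
    s=dict(np.load(n+".npz")); H=cv2.cvtColor(s["bgr"],cv2.COLOR_BGR2HSV); x0,y0,x1,y1=box
    m=np.zeros((480,640),np.uint8); m[y0:y1,x0:x1]=((((H[...,0]<6)|(H[...,0]>174))&(H[...,1]>150)&(H[...,2]>100))*255)[y0:y1,x0:x1]
    c=max(cv2.findContours(m,0,1)[0],key=cv2.contourArea); p=np.array([ray(s,a,b,.05)[:2] for a,b in c[:,0]],np.float32); r=cv2.minAreaRect(p); print(n,r,cv2.boxPoints(r).round(3).tolist())
E
```

```text
now [0.57236096 0.05636412 0.046     ] [ 0.56489959 -0.07358737  0.046     ]
out [0.42483498 0.06695109 0.046     ] [ 0.41740241 -0.06477921  0.046     ] first [0.56430205 0.0573513  0.046     ]
top1 ((0.4354029595851898, 0.23905432224273682), (0.05412288010120392, 0.08480919152498245), 80.62617492675781) [[0.3889999985694885, 0.21899999678134918], [0.4729999899864197, 0.20499999821186066], [0.4819999933242798, 0.2590000033378601], [0.39800000190734863, 0.27300000190734863]]
scene2 ((0.4314294159412384, 0.24100710451602936), (0.05341998115181923, 0.08282545953989029), 80.688232421875) [[0.38600000739097595, 0.22100000083446503], [0.46799999475479126, 0.20800000429153442], [0.47699999809265137, 0.26100000739097595], [0.39500001072883606, 0.27399998903274536]]
```

Camera travel reads 147.5 mm, against 151 mm by contact. A second gentle nudge will confirm the rear stop.

>>> {"method": "play_rows", "body": {"steps": [{"translation":[0.015,-0.035,0],"spin":0},{"translation":[0.03,-0.07,0],"spin":0},{"translation":[0.045,-0.105,0],"spin":0},{"translation":[0.048,-0.113,-0.03],"spin":0},{"translation":[0.048,-0.113,-0.06],"spin":0}]}}

```text
t: 45.65
ee_pos: [0.5074, -0.0076, 0.0756]
eef_rot: [-0.017, 0.696, 0.718, -0.007]
contact_force: [0.3, 0.9, -1.0]
grip_width: 0.0
```

>>> {"method": "play_rows", "body": {"steps": [{"translation":[0,0,-0.02],"spin":0},{"translation":[0,0,-0.03],"spin":0},{"translation":[0,0,-0.033],"spin":0},{"translation":[0,0,-0.033],"spin":0}]}}

```text
t: 45.98
ee_pos: [0.507, -0.0074, 0.0423]
eef_rot: [-0.018, 0.695, 0.718, -0.007]
contact_force: [0.8, -0.6, 1.0]
grip_width: -0.004
```

>>> {"method": "play_rows", "body": {"steps": [{"translation":[0.01,0,-0.001],"spin":0},{"translation":[0.02,0,-0.002],"spin":0},{"translation":[0.03,0,-0.002],"spin":0},{"translation":[0.036,0,-0.002],"spin":0},{"translation":[0.041,0,-0.002],"spin":0}]}}

```text
t: 46.4
ee_pos: [0.5494, -0.0073, 0.0418]
eef_rot: [-0.017, 0.695, 0.719, -0.006]
contact_force: [-0.0, 0.1, 0.8]
grip_width: 0.003
```

>>> {"method": "play_rows", "body": {"steps": [{"translation":[0.001,0,0],"spin":0},{"translation":[0.002,0,0],"spin":0},{"translation":[0.003,0,0],"spin":0},{"translation":[0.004,0,0],"spin":0},{"translation":[0.005,0,0],"spin":0}]}}

```text
t: 46.82
ee_pos: [0.5531, -0.0072, 0.0418]
eef_rot: [-0.018, 0.695, 0.718, -0.007]
contact_force: [-10.3, 0.2, 8.1]
grip_width: 0.002
```

>>> {"method": "play_rows", "body": {"steps": [{"translation":[0.001,0,0],"spin":0},{"translation":[0.003,0,0],"spin":0},{"translation":[0.005,0,0],"spin":0},{"translation":[0.005,0,0],"spin":0}]}}

```text
t: 47.15
ee_pos: [0.5535, -0.0068, 0.0412]
eef_rot: [-0.021, 0.695, 0.718, -0.011]
contact_force: [-22.3, -0.4, 14.4]
grip_width: 0.001
```

>>> {"method": "play_rows", "body": {"steps": [{"translation":[-0.001,0,0],"spin":0},{"translation":[-0.004,0,0],"spin":0},{"translation":[-0.01,0,0],"spin":0},{"translation":[-0.02,0,0],"spin":0},{"translation":[-0.04,0,0.0],"spin":0}]}}

```text
t: 47.57
ee_pos: [0.5144, -0.0071, 0.0415]
eef_rot: [-0.02, 0.695, 0.718, -0.01]
contact_force: [0.7, -0.6, 0.4]
grip_width: -0.0
```

>>> {"method": "play_rows", "body": {"steps": [{"translation":[0,0,0.04],"spin":0},{"translation":[0,0,0.08],"spin":0},{"translation":[-0.03,0.03,0.08],"spin":0},{"translation":[-0.06,0.06,0.08],"spin":0},{"translation":[-0.08,0.1,0.08],"spin":0}]}}

```text
t: 47.98
ee_pos: [0.4354, 0.0888, 0.1223]
eef_rot: [-0.02, 0.696, 0.718, -0.009]
contact_force: [0.3, 0.8, -1.2]
grip_width: 0.005
```

```bash
python3 - <<'E'
from h import *
t=snap("top"); print("now",screw(t,290,236),screw(t,339,237),get_obs()["ee_pos"],tz()[:,2]); print(topd(t,"d46",.146,(.712,-.015)))
E
```

```text
now [0.57440125 0.06252583 0.046     ] [ 0.56356989 -0.07188112  0.046     ] [0.43205739 0.09491348 0.12191151] [-0.04381383  0.01702525 -0.99889463]
(65, array([ 0.7001, -0.0162,  0.1461]), array([ 0.7065, -0.0162]), 0.0408, 'slope', array([-0.032,  0.031]))
```

Stop confirmed at the same point (-22 N), and the stack is unchanged. Now the trip paddle: paddle_top is about (0.412,0.243).

>>> {"method": "play_rows", "body": {"steps": [{"translation":[-0.005,0.035,0],"spin":0},{"translation":[-0.01,0.07,0],"spin":0},{"translation":[-0.015,0.105,0],"spin":0},{"translation":[-0.02,0.14,0],"spin":0},{"translation":[-0.02,0.148,0],"spin":0}]}}

```text
t: 48.45
ee_pos: [0.4109, 0.2468, 0.1221]
eef_rot: [-0.022, 0.693, 0.72, -0.008]
contact_force: [-0.3, -0.3, 0.3]
grip_width: -0.002
```

>>> {"method": "play_rows", "body": {"steps": [{"translation":[0,0,-0.02],"spin":0},{"translation":[0,0,-0.045],"spin":0},{"translation":[0,0,-0.055],"spin":0},{"translation":[0,0,-0.06],"spin":0},{"translation":[0,0,-0.062],"spin":0}]}}

```text
t: 48.87
ee_pos: [0.4106, 0.2463, 0.0597]
eef_rot: [-0.022, 0.694, 0.72, -0.008]
contact_force: [-0.5, 0.1, -0.3]
grip_width: -0.003
```

>>> {"method": "play_rows", "body": {"steps": [{"translation":[0,-0.003,-0.005],"spin":0},{"translation":[0,-0.003,-0.01],"spin":0},{"translation":[0,-0.003,-0.015],"spin":0},{"translation":[0,-0.003,-0.02],"spin":0},{"translation":[0,-0.003,-0.025],"spin":0}]}}

```text
t: 49.28
ee_pos: [0.4122, 0.2431, 0.0355]
eef_rot: [-0.021, 0.694, 0.72, -0.007]
contact_force: [2.8, -2.3, 7.7]
grip_width: 0.002
```

>>> {"method": "play_rows", "body": {"steps": [{"translation":[0,0,-0.003],"spin":0},{"translation":[0,0,-0.006],"spin":0},{"translation":[0,0,-0.008],"spin":0},{"translation":[0,0,-0.009],"spin":0}]}}

```text
t: 49.62
ee_pos: [0.414, 0.243, 0.0294]
eef_rot: [-0.019, 0.694, 0.72, -0.006]
contact_force: [-7.7, -6.0, 32.6]
grip_width: -0.001
```

Hard stop reached (33 N against the 8 N needed). Hold briefly, then release straight up.

>>> {"method": "play_rows", "body": {"steps": [{"translation":[0,0,-0.003],"spin":0},{"translation":[0,0,-0.003],"spin":0},{"translation":[0,0,-0.003],"spin":0}]}}

```text
t: 49.87
ee_pos: [0.4143, 0.243, 0.0294]
eef_rot: [-0.019, 0.694, 0.72, -0.006]
contact_force: [-14.6, -6.3, 33.9]
grip_width: 0.006
```

>>> {"method": "play_rows", "body": {"steps": [{"translation":[0,0,0.01],"spin":0},{"translation":[0,0,0.03],"spin":0},{"translation":[0,0,0.06],"spin":0},{"translation":[0,0,0.1],"spin":0},{"translation":[0,0,0.12],"spin":0}]}}

```text
t: 50.28
ee_pos: [0.4154, 0.2434, 0.1534]
eef_rot: [-0.018, 0.694, 0.72, -0.005]
contact_force: [0.3, 1.0, 0.5]
grip_width: -0.0
```

>>> {"method": "play_rows", "body": {"steps": [{"translation":[0,-0.035,0.03],"spin":0},{"translation":[0,-0.07,0.05],"spin":0},{"translation":[0,-0.1,0.05],"spin":0},{"translation":[0,-0.12,0.05],"spin":0},{"translation":[0,-0.12,0.05],"spin":0}]}}

```text
t: 50.7
ee_pos: [0.4161, 0.1204, 0.204]
eef_rot: [-0.017, 0.695, 0.719, -0.004]
contact_force: [-0.4, 0.3, -0.2]
grip_width: 0.0
```

```bash
python3 - <<'E'
from h import *
o=get_obs();print(o["t"],o["qd"].round(3),o["contact_force"])
t=snap("top");sc=snap("scene"); t1=dict(np.load("top1.npz"))
P=cloud(sc); H=cv2.cvtColor(sc["bgr"],cv2.COLOR_BGR2HSV); m=(((H[...,0]<6)|(H[...,0]>174))&(H[...,1]>150)&(H[...,2]>100)); k=np.zeros_like(m);k[170:220,350:395]=1; print("paddle z",P[m&k][:,2].min(),np.median(P[m&k][:,2]),P[m&k][:,2].max())
print("plate",screw(t,290,236),screw(t,339,237)); print(topd(t,"d46",.146,(.712,-.015)))
save("fin",t["bgr"])
E
```

```text
50.7 [ 0.066  0.026  0.004 -0.013  0.026  0.083] [-0.40540223  0.3083229  -0.20876338]
paddle z -0.002278432957958376 0.05045673051263877 1.220169502068429
plate [0.57013066 0.05569017 0.046     ] [ 0.5635872  -0.07191274  0.046     ]
(68, array([ 0.6995, -0.0157,  0.1458]), array([ 0.7068, -0.0162]), 0.041, 'slope', array([ 0.112, -0.007]))
```

View pics/fin.png

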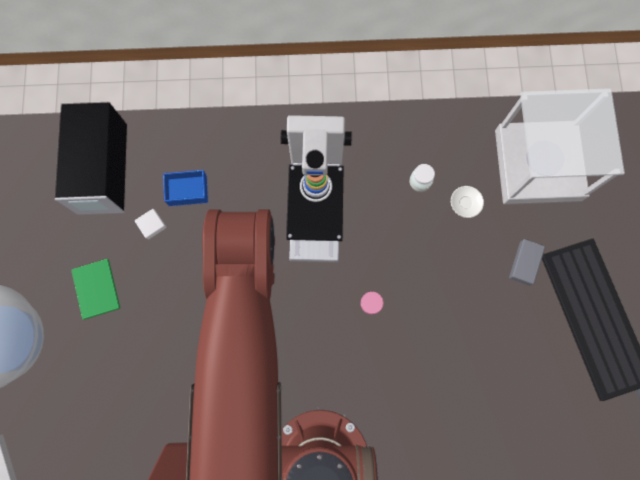

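The final view shows the stack under the head at (316,185) and the plate in. Paddle height reads 50 mm, so it has sprung back. The bystanders are where they started, and the tool is clear of everything.

```bash
python3 -c "
from bench import manip; print(manip.job_done())"
```

```text
the job is handed in; nothing more can be done
None
```

The job is done and handed in at about 51 s of robot time; no verdict was reported.

I pulled the plate out to its front stop and stacked all five discs on the ring mark: silver, blue, brass, green, copper from the bottom up. I then pushed the plate in to its rear stop, pressed the paddle to its hard stop, let it spring back and backed the tool clear.

**Last checks**
- **Stack:** it stands upright under the head, with the top face at 146 mm as expected. Just before the slide in, the discs measured within about 2 mm of the mark in y. In x the camera readings grew with height to about 4 mm at the top disc; by tool position every disc was placed within about 2 mm of the mark.
- **Plate:** two pushes stopped at the same point, with 16 N and 22 N.
- **Paddle:** it stopped at 34 N and reads 50 mm high again.
- **Bystanders:** those visible in the last overhead picture had not moved by eye.

**Points that disagreed or differed**
- The camera put the plate's inward travel at about 147 mm, against 151 mm by contact. I trusted the hard stop.
- The plate started about 10 mm out, so the drag to the front stop was only about 140 mm. A second pull confirmed the stop.
- I pushed the plate in by its front edge, not by pressing on top.
- One press on the plate reached 40 N at the fingertips, well above the suggested 6 to 10 N.

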